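# Unlock, load, lock and start the orbital shaker

### The arm

A 7-joint arm with a two-finger parallel gripper is mounted at the origin on a cart in front of the work surface, level with it; the furniture and walls round the work are solid. World frame = base frame: x ahead of the robot, y to its left, z up, the work surface at z = 0. Lengths are in m, angles in degrees, forces in N, time in s.
With the tool pointing down it reaches from about 0.425 to 0.875 m from the base axis. Payload 4.7 kg.
Tool frame: the origin (TCP) lies midway between the tips of the shut fingers; the grasp point (between the pads) lies 19 mm behind it; z points along the fingers, y is the direction in which the jaws open and shut (so a half turn about z gives the same grasp; the last joint's range is limited). The gripper opens to 87 mm and grips with 3 to 60 N. Pads are 19 mm wide; open, the fingers measure 117 mm over their backs; the gripper's body (75 mm by 190 mm) begins 51 mm behind the grasp point.
Start: joints at [67.787, 18.392, -4.016, 83.108, 1.295, 78.541, -3.26], TCP at [0.254, -0.598, 0.195] pointing down, gripper open.
Joint ranges: [-163.93, 163.93], [-17.29, 119.83], [-79.2, 71.16], [3.27, 140.29], [-89.18, 269.18], [5.43, 117.66], [-154.24, 154.24]. Speed limits (degrees/s): [147.25, 147.25, 180, 180, 180, 180, 180].

### API

Orientations are given as [roll, pitch, yaw] about the fixed x, y, z axes, in that order (R = Rz(yaw) Ry(pitch) Rx(roll)).
In Python, from cell import env gives the robot as it stands.
- The arm moves only by the tool apply_moves, never from a script. Its argument "targets" is a list of rows, each a list of 2 entries, a list of its own where there are three numbers: the shift along the world's x, y, z in mm, then the turn, a rotation vector about the world's x, y, z in rad. A call has 1 to 8 rows; each row is the pose to reach, as a shift and turn from the pose commanded when the call began; what a row does not reach only later rows make up. A row lasts 1/10 s, in which the tool goes at most 50 mm and 8.59 degrees, less where a joint would pass 70% of its speed; a pose out of reach is approached as far as the arm can. A call with a gripper value outside its range is refused whole. "hand" is the finger opening in mm, from 0 to 87, set as the call begins (left out, the last holds). The fingers move at their own pace and stop on an object; "squeeze" is the grip in N (left out, the last holds). Time passes only in rows, so rows that repeat a pose let the fingers close. It gives the time, the measured TCP pose, the force and the opening at its end, in the units of the state.
- env.get_obs(): the state, without advancing time (a new reading comes with each control period).
- env.read_camera(name): name is "scene" or "top" or "wrist"; returns a dict with "image" (420x560x3 uint8, red, green, blue), "camera_matrix" (3x3 intrinsics, pixels), "camera_from_world" (4x4, takes a point from world to camera coordinates); the wrist camera has in their place "mount" (4x4, takes a point from camera to tool coordinates, whose origin is the TCP and whose axes are the flange's). Camera axes: x right, y down, z forward; pixel columns grow to the right and rows downward; lengths in m; the calibration is good to about 2 mm. A picture is of the moment at which its call begins: read the wrist's pose just before it. There is no depth.
- env.sign_off(): hands the job in, once; it reports no verdict.
Trained networks look in a picture, given as the dict that the camera call returned (one of the last four; its "shot" number tells which), for a name from the list of things; names that differ only in an ending like _2 or _b are one class to them, and where a whole thing is asked for, a point or a joint stands for the part that bears it (a point fixed in the world has none). Each returns a list of dicts, best first, with "conf" (0 to 1); they miss things now and then, are a little off and sometimes report something else, mostly with a low value. They report only what shows in the picture. A call takes as long as a camera call.
- env.regions_of(picture, target): "region" (420x560 bool, what is visible of it) and "rect" ([left, top, right, bottom] in pixels, round what is visible of it).
The state is a dict: "time_s": time; "qpos": joint angles; "joint_velocities": joint speeds; "effort": joint torques, N m; "tool_pos": TCP position; "tool_rot": TCP orientation; "force": force on the tool from outside, world axes, zero at the start; "wrist_torque": the same for the moment, N m; "grip_width": finger opening in m.
Only numpy, scipy, OpenCV 4.12 (cv2) and the standard library are available. Lean on these libraries where they do the work, as an engineer would, in place of code of your own. Each camera call takes 0.05 s, during which the arm holds its last target. There are 200 camera calls.

### The job

Start a shaker run: first loosen the jaw lock by turning the red wing knob on the beam anticlockwise half a turn or more, taking fresh grips as needed. Then clamp every blue-capped bottle standing in front of the shaker upright in a place of its own: push that place's sprung jaw back with the bottle and let it down behind the two low stop posts, so that it stands on the mat with the jaw pressing it against them. When all are in, turn the wing knob clockwise again as far as it goes, then turn the selector on the console clockwise past its detent until it clicks to the green run mark; leave the beaker and the petri dishes where they stand.

Things in the scene. Friction and masses are not known exactly. Their poses are not given: they have to be found in the camera images.
- shaker: small orbital shaker, fixed, light grey, 142 (x) x 262 (y) mm; origin: centre of its underside, x points away from the operator, y left, z up. Tray with 3 places 66 mm apart, rubber mat 54 mm above the worktop. Slate-grey spring beam behind, 104 mm high, its front 52 mm behind the place points. Control console at the right end, 62 mm wide, 88 mm high.
- bottle_1: round glass bottle with blue screw cap (fixed to it), 114 mm tall: body 56 mm across, straight from 5 to 66 mm above its underside, then a tapering shoulder; cap 38 mm across, 86 to 114 mm above the underside. Origin: centre of the underside, z up. 0.2 to 0.4 kg, centre of mass low (20 mm up). May be absent.
- bottle_2: round glass bottle with blue screw cap (fixed to it), 114 mm tall: body 56 mm across, straight from 5 to 66 mm above its underside, then a tapering shoulder; cap 38 mm across, 86 to 114 mm above the underside. Origin: centre of the underside, z up. 0.2 to 0.4 kg, centre of mass low (20 mm up). May be absent.
- bottle_3: round glass bottle with blue screw cap (fixed to it), 114 mm tall: body 56 mm across, straight from 5 to 66 mm above its underside, then a tapering shoulder; cap 38 mm across, 86 to 114 mm above the underside. Origin: centre of the underside, z up. 0.2 to 0.4 kg, centre of mass low (20 mm up). May be absent.
- place_1 (a point): left place: point on the mat (z 54 mm) where the centre of a bottle's underside is when the bottle is seated against its two posts. Axes as the shaker's. Per place two stop posts, 18 mm high, 10 mm thick, stand 29 mm in front (-x) of this point, 16 mm to either side. From post centres to the jaw at rest there are only 37 mm.
- place_2 (a point): middle place: point on the mat (z 54 mm) where the centre of a bottle's underside is when the bottle is seated against its two posts. Axes as the shaker's. Posts as at place_1. Any bottle may go in any place.
- place_3 (a point): right place: point on the mat (z 54 mm) where the centre of a bottle's underside is when the bottle is seated against its two posts. Axes as the shaker's. Posts as at place_1.
- jaw_1 (a joint): travel (m) of the left place's sprung jaw, a rubber-faced plate 40 mm wide, flat top 50 mm above the mat: 0 = rest, its face then 8 mm behind the place point; grows as it is pushed to the shaker's +x; stop at 0.031; 0.020 with a bottle seated. The spring pushes back with 2.1 N at rest, 4.4 N at 0.024. Clamped, hard to move, once the lock knob is tight.
- jaw_2 (a joint): travel (m) of the middle place's sprung jaw, like jaw_1
- jaw_3 (a joint): travel (m) of the right place's sprung jaw, like jaw_1
- lock_knob (a joint): angle (rad) of the red wing knob whose screw draws the steel lock bar down on the jaw rods, on the middle of the spring beam: grows clockwise seen from above. 3.3 to 3.5 (tight) at the start; jaws are free below about 3.1; end stops at 0 (loose) and 3.6 (fully tight). Stays where it is left; takes 0.1 N m, up to 0.2 when tight.
- lock_knob_grip (a point): point on the lock knob's vertical axis, midway up its wing: a flat bar 50 mm long, 13 mm thick, from 19 mm below this point to 11 mm above it. Turns with the knob: the wing lies along the point's x axis, so it is pinched across y. At joint value 0 its axes are the shaker's.
- run_knob (a joint): angle (rad) of the black selector knob on the console: 0 = stop (red mark), 1.4 = run (green mark, end stop), clockwise seen from above. A sprung detent lies between: let go before about 0.6 it springs back to stop, past about 0.8 it clicks over to run. Takes up to 0.08 N m.
- run_knob_grip (a point): point on the selector's vertical axis, midway up its bar: 40 mm long, 13 mm thick, from 19 mm below this point to 11 mm above it. Turns with the knob: the bar lies along the point's x axis, so it is pinched across y. At stop (0) its x axis is 0.7 rad anticlockwise of the shaker's.
- beaker: bystander: small empty glass beaker, 56 x 51 x 69 mm, standing left of the bottles; origin at the centre of its underside. To be left alone.
- petri_stack: bystander: stack of white petri dishes, 92 mm across, 57 mm high, left of the shaker; origin at the centre of its underside. To be left alone.

How it is judged:
By the outcome, as a careful person would: the job done as asked, in the order asked, and still so for the second after the job is handed in, with the robot touching nothing.
Of bottle_1, bottle_2, bottle_3 only 2 to 3 are there at a start; the rules pass over those that are not, and their reading is None.
At some moment in a run one of bottle_1, bottle_2, bottle_3 may be knocked a few centimetres aside while the robot is not near it.
It also fails if it takes over 210 s, if anything falls off the work surface, if the arm or the gripper's body presses on something with over 40 N, if the wrist force passes 120 N, or if a joint passes its speed limit or range.

## Working session

There is one attempt and no reset: what is moved stays moved. The work goes in short steps, Python scripts to look and compute and a tool call to move; the robot and the scene stay as the last step left them, time stands still between calls to the robot, and variables do not carry over. Pictures are saved under pics/ and viewed, about 12 in all and at most 16, crops included, and the job is handed in when it is done.

Besides the shell and the picture viewer there is one more tool, called after "Emit:" as name(argument=value, ...), one argument or row to a line, values as JSON. apply_moves: Moves the arm, as the interface text tells. Its arguments: {"type":"object","properties":{"targets":{"type":"array","items":{"type":"array"}},"hand":{"type":"number"},"squeeze":{"type":"number"}},"required":["targets"]}

```bash
ls; mkdir -p pics; python3 - <<'E'
from cell import env
import cv2,numpy as np
o=env.get_obs();print({k:np.round(v,3) for k,v in o.items()})
ims=[]
for n in("scene","top"):
    p=env.read_camera(n);ims.append(p["image"]);print(n,p["camera_matrix"],np.round(p["camera_from_world"],4).tolist())
    for t in("bottle_1","lock_knob","run_knob","shaker","beaker","petri_stack"):
        for r in env.regions_of(p,t): print(t,round(r["conf"],2),np.round(r["rect"]).tolist())
    cv2.imwrite(f"pics/{n}0.png",p["image"][:,:,::-1])
E
```

```text
pics
{'time_s': np.float64(0.0), 'qpos': array([67.788, 18.438, -4.016, 83.175,  1.294, 78.542, -3.259]), 'joint_velocities': array([-0.104,  0.075, -0.084, -0.048, -0.051, -0.033, -0.073]), 'effort': array([-0.0000e+00, -4.9128e+01, -4.0400e-01, -3.1253e+01, -6.4000e-02,
        4.4000e-02,  0.0000e+00]), 'tool_pos': array([ 0.254, -0.598,  0.194]), 'tool_rot': array([-1.7989e+02,  5.0000e-03,  2.3023e+01]), 'force': array([-0.452,  0.468,  0.814]), 'wrist_torque': array([ 0.001, -0.006,  0.006]), 'grip_width': np.float64(0.088)}
scene [[400.30716229   0.         280.49296117]
 [  0.         400.30716229 216.22174322]
 [  0.           0.           1.        ]] [[-0.7467, -0.6647, -0.0227, 0.4801], [-0.3099, 0.3779, -0.8725, 0.2697], [0.5885, -0.6444, -0.4882, 0.5778], [0.0, 0.0, 0.0, 1.0]]
bottle_1 0.72 [350.0, 194.0, 376.0, 246.0]
bottle_1 0.59 [298.0, 219.0, 329.0, 276.0]
lock_knob 0.55 [254.0, 178.0, 270.0, 196.0]
shaker 0.86 [228.0, 174.0, 342.0, 260.0]
shaker 0.54 [297.0, 218.0, 328.0, 273.0]
petri_stack 0.62 [202.0, 257.0, 248.0, 279.0]
petri_stack 0.3 [227.0, 175.0, 340.0, 260.0]
top [[508.88853354   0.         279.92092031]
 [  0.         508.88853354 217.42710397]
 [  0.           0.           1.        ]] [[-0.0166, -0.9995, 0.0283, 0.0117], [-0.9953, 0.0138, -0.0963, 0.5966], [0.0958, -0.0298, -0.995, 0.8998], [0.0, 0.0, 0.0, 1.0]]
bottle_1 0.88 [253.0, 240.0, 284.0, 269.0]
bottle_1 0.82 [343.0, 248.0, 381.0, 280.0]
lock_knob 0.93 [275.0, 126.0, 296.0, 162.0]
run_knob 0.95 [354.0, 179.0, 379.0, 204.0]
shaker 0.87 [226.0, 128.0, 385.0, 225.0]
beaker 0.87 [188.0, 236.0, 222.0, 270.0]
petri_stack 0.85 [146.0, 183.0, 200.0, 238.0]
petri_stack 0.24 [273.0, 167.0, 300.0, 191.0]
```

```bash
python3 - <<'E'
import cv2
a=cv2.imread("pics/top0.png")[90:300,130:410]; b=cv2.imread("pics/scene0.png")[150:300,180:400]
cv2.imwrite("pics/t.png",cv2.resize(a,(800,600),interpolation=3));cv2.imwrite("pics/s.png",cv2.resize(b,(800,545),interpolation=3))
E
```

```text
(no output)
```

View pics/t.png

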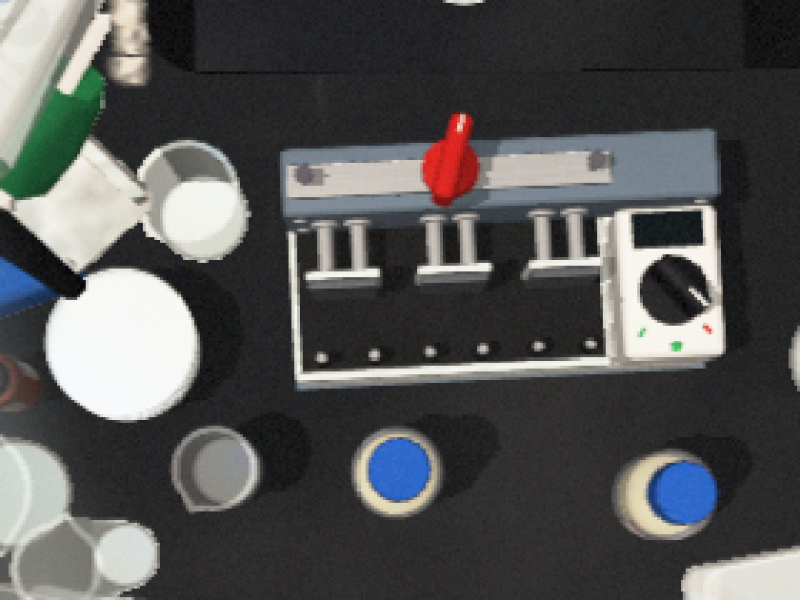

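View pics/s.png

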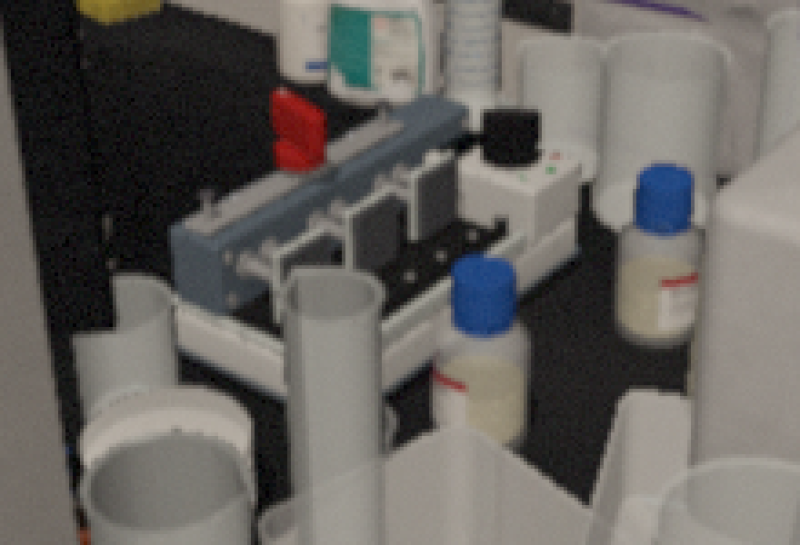

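The top view shows two blue caps at crop (400,469) and (683,491), with posts at rows 343–357. The red wing is at (450,168) and the selector at (680,290). Next: shaker pose.

```bash
cat > h.py <<'E'
import numpy as np,cv2
from cell import env
from scipy.spatial.transform import Rotation as R
def ray(p,uv,o=None):
    K=p["camera_matrix"]
    if "mount" in p:
        T=np.eye(4);T[:3,:3]=R.from_euler("xyz",o["tool_rot"],degrees=True).as_matrix();T[:3,3]=o["tool_pos"];W=T@p["mount"]
    else: W=np.linalg.inv(p["camera_from_world"])
    d=W[:3,:3]@np.linalg.inv(K)@np.array([uv[0],uv[1],1.]);return W[:3,3],d
def at(p,uv,z,o=None):
    c,d=ray(p,uv,o);return (c+d*(z-c[2])/d[2])[:2]
def cen(reg):
    v,u=np.nonzero(reg);return u.mean(),v.mean()
E
python3 - <<'E'
from h import *
p=env.read_camera("top")
print(np.linalg.inv(p["camera_from_world"])[:3,3])
c=lambda x,y:(130+x*.35,90+y*.35)
P=np.array([at(p,c(*q),.072) for q in[(321,357),(374,355),(430,351),(483,348),(538,345),(590,343)]])
print(P)
ys=np.array([82,50,16,-16,-50,-82.])/1000
d=(P-P.mean(0)).T@ys/(ys@ys);psi=np.arctan2(-d[0],d[1]);print("psi",np.degrees(psi),np.linalg.norm(d))
ex=np.array([np.cos(psi),np.sin(psi)]);ey=np.array([-ex[1],ex[0]]);m=P.mean(0)
for i,y in((1,.066),(2,0),(3,-.066)):print("place",i,m+.029*ex+y*ey)
print("knob disc",at(p,c(450,168),.12),"rel",[(at(p,c(450,168),.12)-m-.029*ex)@e for e in(ex,ey)])
print("run",at(p,c(678,290),.11),[(at(p,c(678,290),.11)-m-.029*ex)@e for e in(ex,ey)])
print("beam corners",[at(p,c(*q),.104) for q in[(283,150),(716,130),(718,195),(285,218)]])
print("caps",at(p,c(400,469),.114),at(p,c(683,491),.114))
cv2.imwrite("pics/top_full.png",p["image"][:,:,::-1])
E
```

```text
[0.5078007  0.03026313 0.95233081]
[[ 0.5977996   0.06905825]
 [ 0.59858009  0.03686653]
 [ 0.60056202  0.0027513 ]
 [ 0.60196092 -0.02961243]
 [ 0.60334677 -0.06328078]
 [ 0.604146   -0.09517804]]
psi 2.3551172136639473 1.0025641610852316
place 1 [0.62732927 0.05390342]
place 2 [ 0.6300414  -0.01204083]
place 3 [ 0.63275354 -0.07798508]
knob disc [ 0.70265029 -0.0092126 ] rel [np.float64(0.07266377151516114), np.float64(-0.0001578658838476731)]
run [ 0.63063492 -0.14255044] [np.float64(-0.0047700124092877275), np.float64(-0.1304237536156325)]
beam corners [array([0.71825186, 0.08897292]), array([ 0.72797717, -0.16988575]), array([ 0.68840779, -0.16966987]), array([0.677318  , 0.08808217])]
caps [0.52813466 0.02246686] [ 0.51285679 -0.14073647]
```

View pics/top_full.png

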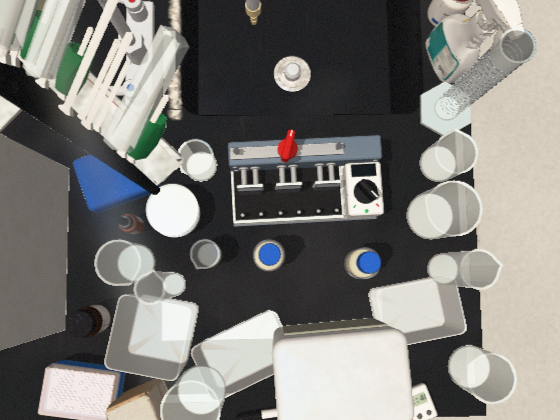

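View pics/scene0.png

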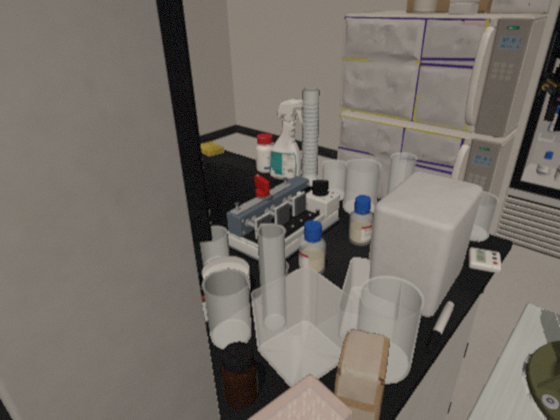

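```bash
python3 - <<'E'
from h import *
p=env.read_camera("top");q=env.read_camera("scene")
print("scene cam",np.linalg.inv(q["camera_from_world"])[:3,3])
def tri(a,b):
    c1,d1=ray(p,a);c2,d2=ray(q,b);A=np.stack([d1,-d2],1);s=np.linalg.lstsq(A,c2-c1,rcond=None)[0];return c1+s[0]*d1,c2+s[1]*d2
print("back-left top",tri((276,333),(412,178)))
print("back-right top",tri((407,330),(480,185)))
print("box bottom back",at(p,(280,323),0),at(p,(400,319),0))
Kq=q["camera_matrix"];
def pr(c,X):
    x=c["camera_from_world"]@np.r_[X,1];x=c["camera_matrix"]@x[:3];return x[:2]/x[2]
for h in(.1,.15,.2,.25,.3):
    L=at(p,(276,333),h);Rr=at(p,(407,330),h);print(h,L,Rr,pr(q,[*L,h]),pr(q,[*Rr,h]))
E
python3 - <<'E'
import cv2
a=cv2.imread("pics/scene0.png")[150:330,330:530]
cv2.imwrite("pics/s2.png",cv2.resize(a,(640,576)))
E
```

```text
scene cam [0.10204236 0.58960335 0.52824818]
back-left top (array([0.41701482, 0.01702769, 0.24258775]), array([ 0.35232246, -0.01386266,  0.25143883]))
back-right top (array([ 0.40626191, -0.18808653,  0.15491434]), array([ 0.29686152, -0.22452738,  0.17882309]))
box bottom back [0.40395969 0.00484054] [ 0.40688416 -0.21822983]
0.1 [0.39877589 0.01436868] [ 0.39926941 -0.20312325] [370.97833069 250.3392718 ] [421.28626817 208.14968016]
0.15 [0.40517157 0.01530109] [ 0.40563615 -0.18943219] [370.03467597 226.62019285] [419.14911653 189.17625026]
0.2 [0.41156726 0.0162335 ] [ 0.41200288 -0.17574112] [369.03469879 201.48542987] [416.86119484 168.86429803]
0.25 [0.41796295 0.01716591] [ 0.41836962 -0.16205005] [367.9732016  174.80434052] [414.40596513 147.06700101]
0.3 [0.42435863 0.01809832] [ 0.42473635 -0.14835898] [366.844327   146.42969768] [411.76437891 123.61524857]
```

View pics/s2.png

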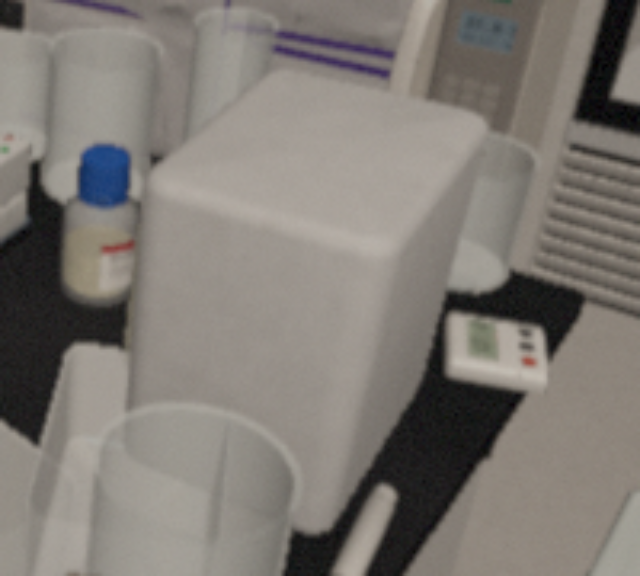

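The white box in front is about 0.19 m high: its back face is at x≈0.41, y −0.18..0.016. I'll carry at z≥0.3 and grip the knob first.

Emit:
apply_moves(
  targets=[
    [[0,0,50],[0,0,0]],
    [[0,0,100],[0,0,0]],
    [[20,25,130],[0,0,0]],
    [[50,63,145],[0,0,0]],
    [[80,101,150],[0,0,-0.1]],
    [[110,139,150],[0,0,-0.2]],
    [[140,177,150],[0,0,-0.3]],
    [[170,215,150],[0,0,-0.4]],
  ],
)

```text
time_s: 1.65
tool_pos: [0.4251, -0.3816, 0.3458]
tool_rot: [180.0, -0.0, -0.1]
force: [1.3, -0.6, 0.3]
grip_width: 0.0869
```

Emit:
apply_moves(
  targets=[
    [[28,36,0],[0,0,0]],
    [[56,74,0],[0,0,-0.05]],
    [[80,115,0],[0,0,-0.1]],
    [[104,157,0],[0,0,-0.15]],
    [[128,199,0],[0,0,-0.2]],
    [[152,240,0],[0,0,-0.2]],
    [[178,282,0],[0,0,-0.2]],
    [[205,320,0],[0,0,-0.2]],
  ],
)

```text
time_s: 2.45
tool_pos: [0.6299, -0.061, 0.346]
tool_rot: [-180.0, -0.1, -11.3]
force: [0.6, -0.4, 0.3]
grip_width: 0.0869
```

```bash
python3 - <<'E'
from h import *
o=env.get_obs();print(o["qpos"],o["tool_pos"],o["tool_rot"])
E
```

```text
[  22.54429672   16.7114106   -25.93068042   69.7464759     7.25981128
   95.05237122 -103.10695254] [ 0.62986877 -0.06101097  0.34595687] [-1.79995702e+02 -5.07078827e-02 -1.13290039e+01]
```

```bash
python3 - <<'E'
from h import *
o=env.get_obs();p=env.read_camera("wrist")
print(np.round(p["mount"],3))
for t in("lock_knob","run_knob","bottle_1"):
    for r in env.regions_of(p,t):
        if r["conf"]>.4:
            u=cen(r["region"]);print(t,round(r["conf"],2),np.round(r["rect"]),at(p,u,.13,o),at(p,u,.114,o))
hs=cv2.cvtColor(p["image"],cv2.COLOR_RGB2HSV);m=((hs[...,0]<8)|(hs[...,0]>172))&(hs[...,1]>150)&(hs[...,2]>60)
print(m.sum(),cv2.minAreaRect(np.argwhere(m)[:,::-1].astype(np.float32)))
cv2.imwrite("pics/w1.png",p["image"][:,:,::-1])
E
```

```text
[[ 0.001 -0.964 -0.266  0.073]
 [ 1.     0.001  0.001  0.   ]
 [-0.    -0.266  0.964 -0.191]
 [ 0.     0.     0.     1.   ]]
lock_knob 0.86 [219. 110. 245. 154.] [ 0.70300377 -0.00765522] [ 0.70307303 -0.00498746]
lock_knob 0.5 [ 98. 176. 167. 240.] [0.62893987 0.14535582] [0.62609694 0.15403996]
run_knob 0.86 [322. 142. 352. 174.] [ 0.63915588 -0.13764265] [ 0.63671464 -0.14008599]
bottle_1 0.72 [325. 208. 366. 255.] [ 0.54184113 -0.13238881] [ 0.53557348 -0.13462557]
bottle_1 0.63 [223. 218. 261. 263.] [0.55611353 0.0087222 ] [0.55040708 0.01203392]
734 ((212.11248779296875, 157.774658203125), (94.24395751953125, 268.9720764160156), 76.01542663574219)
```

View pics/w1.png

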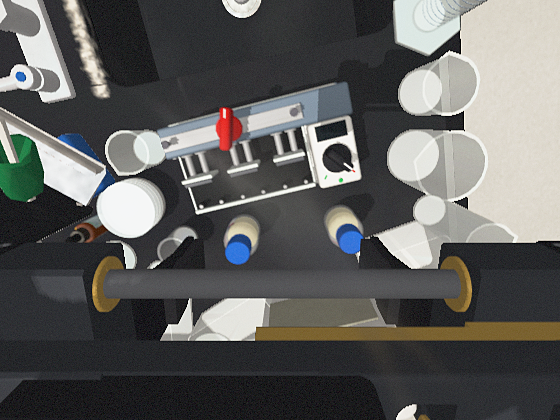

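```bash
python3 - <<'E'
from h import *
q=env.read_camera("scene");im=q["image"]
hs=cv2.cvtColor(im,cv2.COLOR_RGB2HSV);m=((hs[...,0]<8)|(hs[...,0]>172))&(hs[...,1]>130)&(hs[...,2]>60);m[:,:240]=0;m[:,290:]=0;m[:160]=0;m[215:]=0
a=np.argwhere(m);print(a.min(0),a.max(0),a.mean(0))
def pr(c,X):
    x=c["camera_from_world"]@np.r_[X,1];x=c["camera_matrix"]@x[:3];return x[:2]/x[2]
for z in(.104,.11,.12,.13,.14,.15,.16):print(z,pr(q,[.703,-.009,z]),pr(q,[.727,-.014,z]),pr(q,[.679,-.004,z]))
for z in(.088,.1,.11,.12,.13):print("run",z,pr(q,[.632,-.142,z]))
cv2.imwrite("pics/s3.png",cv2.resize(im[160:260,230:370][:,:,::-1],(784,560),interpolation=2))
E
```

```text
[174 254] [196 269] [185.75       261.35763889]
0.104 [263.06793807 198.3339153 ] [257.31914883 194.78252418] [269.03137054 202.01790515]
0.11 [262.95607253 196.05772358] [257.19178043 192.53659649] [268.93626726 199.71073514]
0.12 [262.76807868 192.23250595] [256.97776555 188.7628037 ] [268.77641813 195.8328551 ]
0.13 [262.57811939 188.36729612] [256.76155397 184.95027586] [268.61486617 191.91366491]
0.14 [262.38616365 184.46146362] [256.54311169 181.09841353] [268.45158401 187.95250095]
0.15 [262.19217983 180.51436465] [256.32240403 177.20660482] [268.28654372 183.94868528]
0.16 [261.99613563 176.52534177] [256.09939555 173.27422507] [268.11971675 179.9015253 ]
run 0.088 [320.82807334 193.52726478]
run 0.1 [320.95628708 189.170392  ]
run 0.11 [321.06429382 185.50017998]
run 0.12 [321.17337367 181.79350217]
run 0.13 [321.2835427  178.04981238]
```

View pics/s3.png

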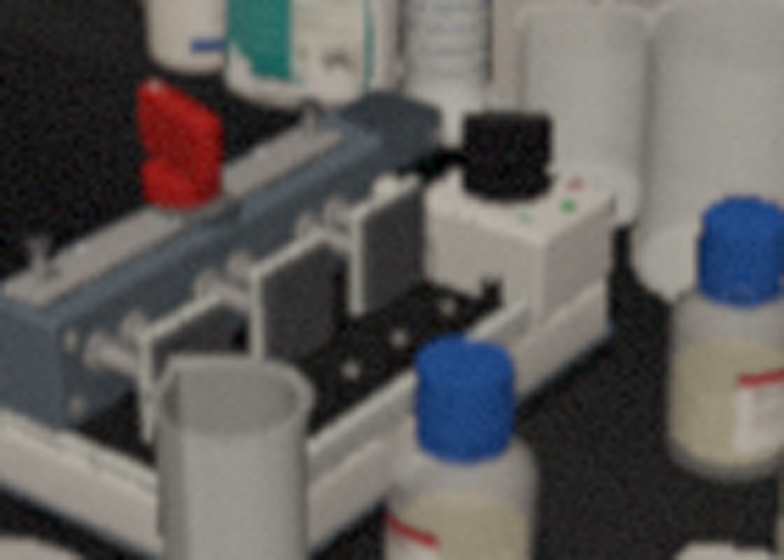

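Emit:
apply_moves(
  targets=[
    [[36,26,0],[0,0,0]],
    [[73,52,0],[0,0,0]],
    [[73,52,-50],[0,0,0]],
    [[73,52,-90],[0,0,0]],
    [[73,52,-90],[0,0,0]],
  ],
  hand=60,
  squeeze=20,
)

```text
time_s: 3.2
tool_pos: [0.6984, -0.0144, 0.2479]
tool_rot: [179.7, 0.7, -11.5]
force: [-1.6, -0.1, -1.2]
grip_width: 0.062
```

```bash
python3 - <<'E'
from h import *
o=env.get_obs();p=env.read_camera("wrist")
print(o["tool_pos"],o["tool_rot"],o["qpos"])
hs=cv2.cvtColor(p["image"],cv2.COLOR_RGB2HSV);m=((hs[...,0]<8)|(hs[...,0]>172))&(hs[...,1]>150)&(hs[...,2]>60)
n,l,s,c=cv2.connectedComponentsWithStats(m.astype(np.uint8));k=1+np.argmax(s[1:,4]);print(s[k],c[k])
def prw(X):
    T=np.eye(4);T[:3,:3]=R.from_euler("xyz",o["tool_rot"],degrees=True).as_matrix();T[:3,3]=o["tool_pos"]
    x=np.linalg.inv(T@p["mount"])@np.r_[X,1];x=p["camera_matrix"]@x[:3];return x[:2]/x[2]
print(prw([.703,-.009,.156]),prw([.703,-.009,.126]))
cv2.imwrite("pics/w2.png",p["image"][:,:,::-1])
E
```

```text
[ 0.69835067 -0.0143904   0.24785441] [179.74930761   0.71099713 -11.51098857] [  16.58065846   26.3438571   -26.46645488   68.704213     11.41729012
   88.19425182 -109.48943587]
[ 258  166   32   55 1023] [273.45356794 190.83968719]
[274.01310764 195.90239629] [274.55196439 188.62523467]
```

View pics/w2.png

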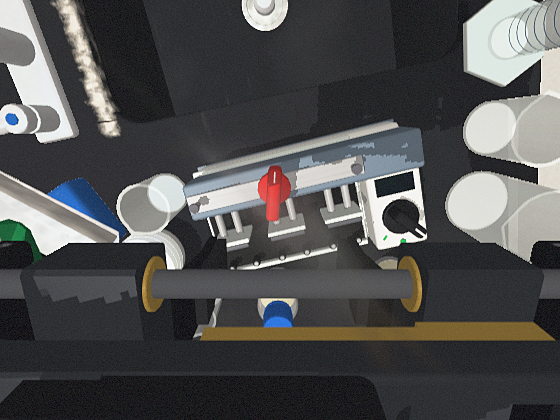

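Emit:
apply_moves(
  targets=[
    [[0,0,0],[0,0,0]],
    [[0,0,0],[0,0,0]],
  ],
)

```text
time_s: 3.45
tool_pos: [0.7035, -0.0121, 0.2595]
tool_rot: [-180.0, -0.3, -11.4]
force: [-0.4, 0.8, 0.7]
grip_width: 0.06
```

Emit:
apply_moves(
  targets=[
    [[0,0,-35],[0,0,0]],
    [[0,0,-70],[0,0,0]],
    [[0,0,-95],[0,0,0]],
    [[0,0,-110],[0,0,0]],
    [[0,0,-120],[0,0,0]],
    [[0,0,-126],[0,0,0]],
    [[0,0,-126],[0,0,0]],
    [[0,0,-126],[0,0,0]],
  ],
)

```text
time_s: 4.25
tool_pos: [0.703, -0.0112, 0.1308]
tool_rot: [-180.0, -0.1, -11.4]
force: [0.3, -1.1, 1.1]
grip_width: 0.06
```

Emit:
apply_moves(
  targets=[
    [[0,2,0],[0,0,0]],
    [[0,2,0],[0,0,0]],
    [[0,2,0],[0,0,0]],
    [[0,2,0],[0,0,0]],
    [[0,2,0],[0,0,0]],
    [[0,2,0],[0,0,0]],
    [[0,2,0],[0,0,0]],
  ],
  hand=0,
  squeeze=35,
)

```text
time_s: 4.95
tool_pos: [0.7024, -0.0077, 0.1294]
tool_rot: [-179.9, -0.0, -11.3]
force: [0.8, 1.3, -2.7]
grip_width: 0.012
```

Emit:
apply_moves(
  targets=[
    [[0,0,0],[0,0,0.1]],
    [[0,0,0],[0,0,0.22]],
    [[0,0,0],[0,0,0.35]],
    [[0,0,0],[0,0,0.48]],
    [[0,0,0],[0,0,0.61]],
    [[0,0,0],[0,0,0.74]],
    [[0,0,0],[0,0,0.87]],
    [[0,0,0],[0,0,1.0]],
  ],
)

```text
time_s: 5.75
tool_pos: [0.7032, -0.0093, 0.1308]
tool_rot: [179.9, -0.1, 46.2]
force: [-0.1, -0.3, 3.8]
grip_width: 0.0
```

```bash
python3 - <<'E'
from h import *
o=env.get_obs();print({k:np.round(o[k],2) for k in("qpos","tool_rot","force","wrist_torque","grip_width","tool_pos")})
E
```

```text
{'qpos': array([ 23.66,  31.03, -36.33,  78.42,  18.36,  76.28, -56.78]), 'tool_rot': array([ 1.7988e+02, -9.0000e-02,  4.6240e+01]), 'force': array([-0.13, -0.34,  3.83]), 'wrist_torque': array([ 0.04, -0.1 ,  0.03]), 'grip_width': np.float64(0.0), 'tool_pos': array([ 0.7 , -0.01,  0.13])}
```

```bash
python3 - <<'E'
from h import *
p=env.read_camera("wrist");q=env.read_camera("scene")
a=cv2.resize(p["image"][130:340,170:420],(500,420));b=cv2.resize(q["image"][130:230,220:300],(300,375))
c=np.zeros((420,800,3),np.uint8);c[:,:500]=a;c[:375,500:]=b
cv2.imwrite("pics/w3.png",c[:,:,::-1])
E
```

```text
(no output)
```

View pics/w3.png

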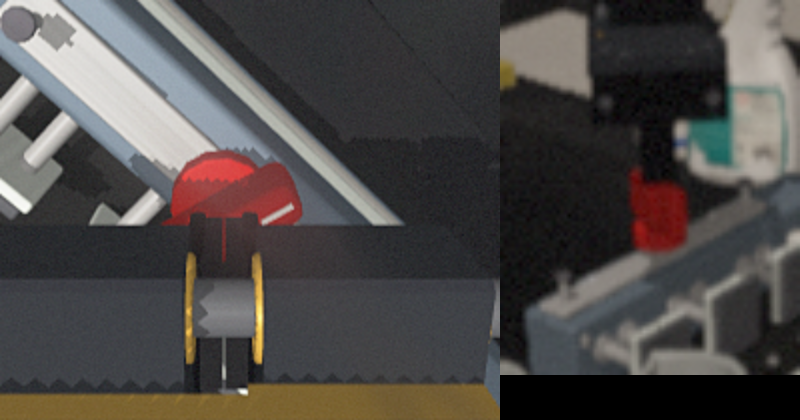

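```bash
python3 - <<'E'
from h import *
q=env.read_camera("scene")
def pr(c,X):
    x=c["camera_from_world"]@np.r_[X,1];x=c["camera_matrix"]@x[:3];return np.round(x[:2]/x[2],1)
print("cap top L (313,222)",pr(q,[.528,.022,.114]),"R (363,197)",pr(q,[.513,-.14,.114]))
print("posts",pr(q,[.602,-.0296,.072]),pr(q,[.6041,-.0952,.072]),"console top front left",pr(q,[.6,-.11,.088]),"beam left front top",pr(q,[.677,.088,.104]))
print("TCP",pr(q,env.get_obs()["tool_pos"]))
for t in("bottle_1","lock_knob"):
  for r in env.regions_of(q,t): print(t,r["conf"],r["rect"])
E
```

```text
cap top L (313,222) [314.1 223.5] R (363,197) [362.6 198. ]
posts [301.7 220.2] [318.3 209.4] console top front left [323.6 201.8] beam left front top [240.7 217.3]
TCP [262.6 188. ]
bottle_1 0.77 [349.6, 196.3, 375.4, 243.9]
bottle_1 0.55 [297.0, 219.3, 327.1, 274.5]
lock_knob 0.77 [255.7, 175.9, 269.6, 195.4]
lock_knob 0.24 [312.1, 177.5, 328.7, 197.7]
```

Emit:
apply_moves(
  targets=[
    [[0,0,0],[0,0,0]],
    [[0,0,0],[0,0,0]],
    [[0,0,0],[0,0,0]],
    [[0,0,0],[0,0,0]],
    [[0,0,0],[0,0,0]],
    [[0,0,20],[0,0,0]],
    [[0,0,40],[0,0,0]],
    [[0,0,40],[0,0,0]],
  ],
  hand=60,
)

```text
time_s: 6.8
tool_pos: [0.7036, -0.009, 0.1721]
tool_rot: [179.8, -0.2, 45.8]
force: [0.8, 0.3, 0.6]
grip_width: 0.055
```

Emit:
apply_moves(
  targets=[
    [[0,0,0],[0,0,-0.14]],
    [[0,0,0],[0,0,-0.28]],
    [[0,0,0],[0,0,-0.42]],
    [[0,0,0],[0,0,-0.56]],
    [[0,0,0],[0,0,-0.7]],
    [[0,0,0],[0,0,-0.84]],
    [[0,0,0],[0,0,-0.98]],
    [[0,0,0],[0,0,-1.04]],
  ],
)

```text
time_s: 7.6
tool_pos: [0.7014, -0.0095, 0.1678]
tool_rot: [179.9, 0.1, -14.0]
force: [-0.9, -0.0, -0.2]
grip_width: 0.0598
```

```bash
python3 - <<'E'
from h import *
q=env.read_camera("scene");o=env.get_obs();p=env.read_camera("wrist");print(p["camera_matrix"][0],o["tool_pos"],o["tool_rot"])
def red(im):
    hs=cv2.cvtColor(im,cv2.COLOR_RGB2HSV);m=(((hs[...,0]<8)|(hs[...,0]>172))&(hs[...,1]>150)&(hs[...,2]>50)).astype(np.uint8)
    n,l,s,c=cv2.connectedComponentsWithStats(m);k=1+np.argmax(s[1:,4]);print(s[k],c[k])
red(p["image"]);red(q["image"][160:215,240:290])
a=cv2.resize(p["image"][130:340,170:420],(500,420));b=cv2.resize(q["image"][130:230,220:300],(300,375))
c=np.zeros((420,800,3),np.uint8);c[:,:500]=a;c[:375,500:]=b
cv2.imwrite("pics/w4.png",c[:,:,::-1])
E
```

```text
[313.48275589   0.         281.53373193] [ 0.70140993 -0.00942346  0.16782753] [ 1.79943179e+02  1.16979859e-01 -1.40399047e+01]
[270 231  19  30 424] [278.11084906 247.58962264]
[ 14  15  16  22 286] [21.52447552 25.94405594]
```

View pics/w4.png

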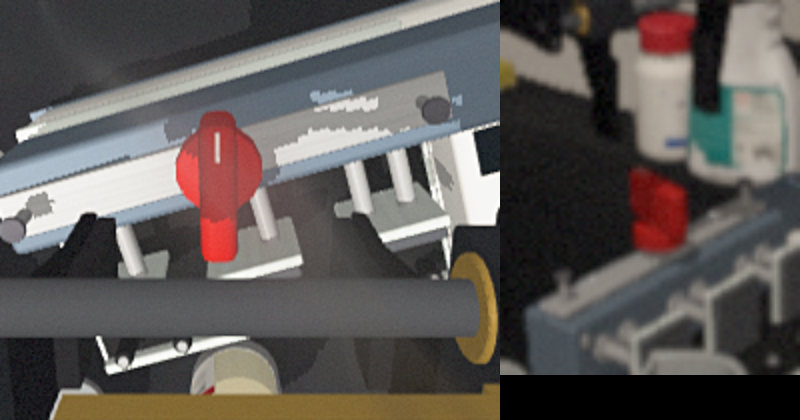

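Emit:
apply_moves(
  targets=[
    [[0,0,-25],[0,0,0]],
    [[0,0,-45],[0,0,0]],
    [[0,0,-50],[0,0,0]],
    [[0,0,-54],[0,0,0]],
    [[0,0,-57],[0,0,0]],
    [[0,0,-60],[0,0,0]],
    [[0,0,-60],[0,0,0]],
    [[0,0,-60],[0,0,0]],
  ],
)

```text
time_s: 8.5
tool_pos: [0.7025, -0.0092, 0.1099]
tool_rot: [-180.0, -0.0, -13.6]
force: [-0.4, 0.2, 0.2]
grip_width: 0.0602
```

```bash
python3 - <<'E'
from h import *
o=env.get_obs();q=env.read_camera("scene");p=env.read_camera("top");w=env.read_camera("wrist");print(o["tool_pos"],o["tool_rot"],o["force"])
def pr(c,X):
    x=c["camera_from_world"]@np.r_[X,1];x=c["camera_matrix"]@x[:3];return np.round(x[:2]/x[2],1)
Rt=R.from_euler("xyz",o["tool_rot"],degrees=True).as_matrix()
for s in(-1,1): print(pr(q,o["tool_pos"]+Rt@[0,s*.035,0]),pr(p,o["tool_pos"]+Rt@[0,s*.035,0]))
a=cv2.resize(q["image"][140:220,220:320],(500,400),interpolation=2);b=cv2.resize(w["image"][130:340,200:360],(300,394))
c=np.zeros((400,800,3),np.uint8);c[:,:500]=a;c[:394,500:]=b;cv2.imwrite("pics/w5.png",c[:,:,::-1])
E
```

```text
[ 0.70246639 -0.00919954  0.10993985] [-1.79994860e+02 -4.14767168e-02 -1.36428962e+01] [-0.38984446  0.17818112  0.231415  ]
[250.4 200.2] [267.  145.7]
[275.5 192.2] [307.5 154.9]
```

View pics/w5.png

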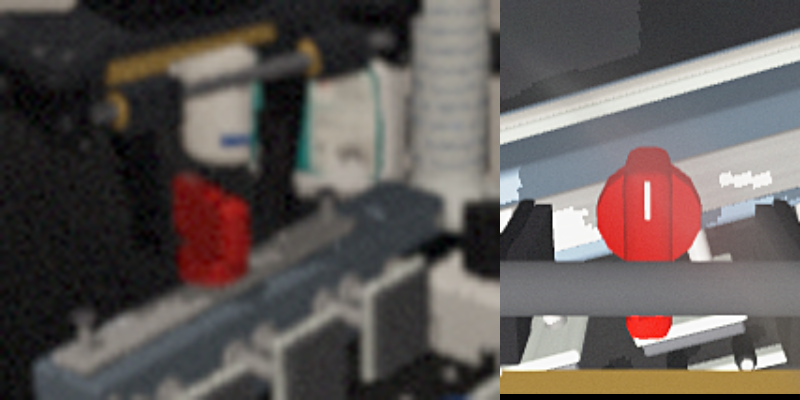

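Emit:
apply_moves(
  targets=[
    [[0,0,-2],[0,0,0]],
    [[0,0,-4],[0,0,0]],
    [[0,0,-6],[0,0,0]],
    [[0,0,-8],[0,0,0]],
    [[0,0,-8],[0,0,0]],
  ],
)

```text
time_s: 9.15
tool_pos: [0.7019, -0.0093, 0.1008]
tool_rot: [180.0, 0.1, -13.6]
force: [0.1, 0.4, 0.3]
grip_width: 0.0599
```

Emit:
apply_moves(
  targets=[
    [[0,0,0],[0,0,0]],
    [[0,0,0],[0,0,0]],
    [[0,0,0],[0,0,0]],
    [[0,0,0],[0,0,0]],
    [[0,0,0],[0,0,0]],
    [[0,0,0],[0,0,0]],
    [[0,0,0],[0,0,0]],
    [[0,0,0],[0,0,0]],
  ],
  hand=0,
  squeeze=40,
)

```text
time_s: 9.95
tool_pos: [0.7025, -0.0077, 0.1014]
tool_rot: [-179.9, -0.0, -13.6]
force: [1.7, 3.3, -1.5]
grip_width: 0.013
```

Emit:
apply_moves(
  targets=[
    [[0,0,0],[0,0,0]],
    [[0,0,0],[0,0,0]],
    [[0,0,0],[0,0,0]],
    [[0,0,0],[0,0,0]],
  ],
)

```text
time_s: 10.35
tool_pos: [0.7025, -0.0078, 0.1014]
tool_rot: [-179.9, -0.0, -13.6]
force: [3.0, 4.3, -0.2]
grip_width: 0.0126
```

Emit:
apply_moves(
  targets=[
    [[0.5,1,0],[0,0,0.1]],
    [[1,1.5,0],[0,0,0.22]],
    [[1,1.5,0],[0,0,0.35]],
    [[1,1.5,0],[0,0,0.48]],
    [[1,1.5,0],[0,0,0.61]],
    [[1,1.5,0],[0,0,0.74]],
    [[1,1.5,0],[0,0,0.87]],
    [[1,1.5,0],[0,0,1.0]],
  ],
)

```text
time_s: 11.15
tool_pos: [0.7028, -0.0086, 0.1014]
tool_rot: [180.0, 0.1, 43.9]
force: [1.0, 1.4, -1.1]
grip_width: 0.0129
```

```bash
python3 - <<'E'
from h import *
o=env.get_obs();print({k:np.round(o[k],2) for k in("qpos","tool_rot","force","wrist_torque","grip_width","tool_pos")})
E
```

```text
{'qpos': array([ 23.66,  32.38, -36.27,  80.12,  19.32,  73.78, -59.85]), 'tool_rot': array([1.7999e+02, 8.0000e-02, 4.3890e+01]), 'force': array([ 1.05,  1.43, -1.1 ]), 'wrist_torque': array([ 0.48, -0.11, -0.14]), 'grip_width': np.float64(0.01), 'tool_pos': array([ 0.7 , -0.01,  0.1 ])}
```

Gripping and turning. Continue.

Emit:
apply_moves(
  targets=[
    [[0,0,0],[0,0,0.13]],
    [[0,0,0],[0,0,0.26]],
    [[0,0,0],[0,0,0.39]],
    [[0,0,0],[0,0,0.52]],
    [[0,0,0],[0,0,0.65]],
    [[0,0,0],[0,0,0.78]],
    [[0,0,0],[0,0,0.91]],
    [[0,0,0],[0,0,1.04]],
  ],
)

```text
time_s: 11.95
tool_pos: [0.7037, -0.0089, 0.1014]
tool_rot: [180.0, 0.1, 103.5]
force: [2.2, 1.7, -1.9]
grip_width: 0.0127
```

Emit:
apply_moves(
  targets=[
    [[0,0,0],[0,0,0.13]],
    [[0,0,0],[0,0,0.26]],
    [[0,0,0],[0,0,0.39]],
    [[0,0,0],[0,0,0.52]],
    [[0,0,0],[0,0,0.65]],
    [[0,0,0],[0,0,0.78]],
    [[0,0,0],[0,0,0.91]],
    [[0,0,0],[0,0,1.04]],
  ],
)

```text
time_s: 12.75
tool_pos: [0.7043, -0.0082, 0.1014]
tool_rot: [180.0, 0.1, 163.1]
force: [4.2, 2.9, -2.8]
grip_width: 0.0126
```

```bash
python3 - <<'E'
from h import *
o=env.get_obs();print({k:np.round(o[k],4) for k in("qpos","tool_rot","force","wrist_torque","grip_width","tool_pos")})
E
```

```text
{'qpos': array([ 36.1584,  40.5692, -58.3711,  79.5848,  34.4459,  78.4421,
        50.5264]), 'tool_rot': array([1.799518e+02, 1.300000e-01, 1.630673e+02]), 'force': array([ 4.1705,  2.9237, -2.8048]), 'wrist_torque': array([ 0.8688, -0.9958, -0.1075]), 'grip_width': np.float64(0.0126), 'tool_pos': array([ 0.7043, -0.0082,  0.1014])}
```

Emit:
apply_moves(
  targets=[
    [[0.5,0.5,0],[0,0,0.1]],
    [[1,1,0],[0,0,0.2]],
    [[1,1,0],[0,0,0.27]],
    [[1,1,0],[0,0,0.27]],
    [[1,1,0],[0,0,0.27]],
  ],
)

```text
time_s: 13.25
tool_pos: [0.7043, -0.0079, 0.1014]
tool_rot: [-179.9, 0.0, 178.2]
force: [0.7, -0.5, 1.3]
grip_width: 0.0125
```

Emit:
apply_moves(
  targets=[
    [[0,0,0],[0,0,0]],
    [[0,0,0],[0,0,0]],
    [[0,0,0],[0,0,0]],
    [[0,0,0],[0,0,0]],
    [[0,0,20],[0,0,0]],
    [[0,0,50],[0,0,0]],
    [[0,0,90],[0,0,0]],
    [[0,0,130],[0,0,0]],
  ],
  hand=45,
)

```text
time_s: 14.05
tool_pos: [0.7037, -0.007, 0.2323]
tool_rot: [-180.0, -0.1, 178.3]
force: [1.2, 0.5, 0.0]
grip_width: 0.0449
```

```bash
python3 - <<'E'
from h import *
o=env.get_obs();print({k:np.round(o[k],4) for k in("qpos","tool_rot","force","tool_pos")})
p=env.read_camera("top");q=env.read_camera("scene")
def pr(c,X):
    x=c["camera_from_world"]@np.r_[X,1];x=c["camera_matrix"]@x[:3];return np.round(x[:2]/x[2],1)
w=env.read_camera("wrist")
for n,c in(("top",p),("wrist",w)):
  for t in("bottle_1","lock_knob"):
    for r in env.regions_of(c,t):
      if r["conf"]>.5: print(n,t,r["conf"],r["rect"],at(c,cen(r["region"]),.1,o))
c=np.zeros((480,800,3),np.uint8);c[:440,:400]=cv2.resize(p["image"][90:310,180:380],(400,440));c[:300,400:]=cv2.resize(w["image"],(400,300))
cv2.imwrite("pics/w6.png",c[:,:,::-1])
E
```

```text
{'qpos': array([ 36.1566,  37.6373, -63.7172,  69.273 ,  33.1975,  91.6266,
        67.4185]), 'tool_rot': array([-1.799907e+02, -5.960000e-02,  1.782867e+02]), 'force': array([1.2112, 0.4581, 0.0496]), 'tool_pos': array([ 0.7037, -0.007 ,  0.2323])}
top bottle_1 0.82 [269.2, 221.2, 302.0, 256.7] [ 0.55564895 -0.00328515]
top bottle_1 0.76 [341.8, 247.5, 371.9, 281.2] [ 0.50905526 -0.12239785]
top lock_knob 0.89 [276.6, 132.7, 295.7, 164.2] [ 0.70793368 -0.00874572]
wrist bottle_1 0.88 [109.7, 0.0, 185.9, 39.3] [ 0.53727175 -0.12102757]
wrist bottle_1 0.78 [248.7, 12.8, 303.8, 76.0] [ 0.5633356  -0.00769633]
wrist lock_knob 0.67 [262.4, 170.0, 298.2, 224.3] [ 0.70751595 -0.01060734]
```

View pics/w6.png

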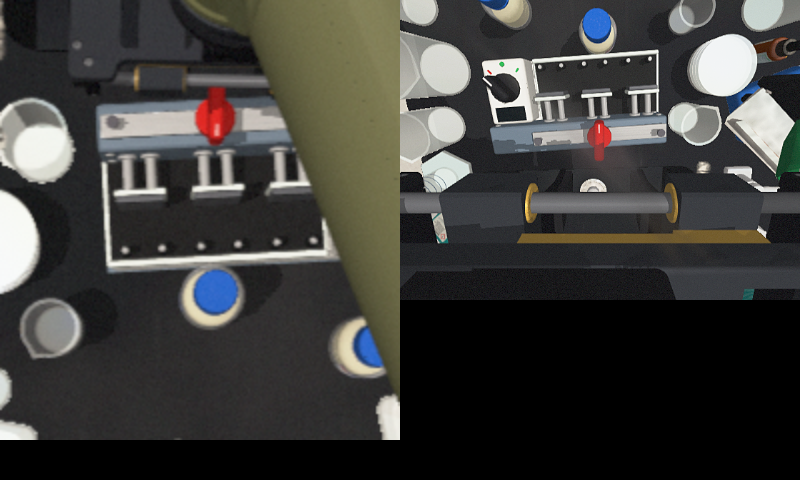

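The knob is turned loose, with the wing along the shaker x. The left bottle has been knocked to in front of place 2, its cap at about (287,235) in the top view. Re-measuring the caps.

```bash
cat >> h.py <<'E'
def caps(c,o=None,z=.107):
    hs=cv2.cvtColor(c["image"],cv2.COLOR_RGB2HSV);m=((abs(hs[...,0].astype(int)-109)<8)&(hs[...,1]>150)&(hs[...,2]>60)).astype(np.uint8)
    n,l,s,ce=cv2.connectedComponentsWithStats(m)
    for k in range(1,n):
        if 80<s[k,4]<6000: print("cap",s[k].tolist(),np.round(ce[k],1),np.round(at(c,ce[k],z,o),4))
E
python3 - <<'E'
from h import *
o=env.get_obs();p=env.read_camera("top");caps(p)
w=env.read_camera("wrist");caps(w,o)
q=env.read_camera("scene");caps(q)
E
```

```text
cap [74, 160, 77, 51, 1495] [106.2 186.2] [0.6454 0.2932]
cap [277, 225, 22, 22, 366] [287.4 235.5] [ 0.5587 -0.0069]
cap [357, 254, 14, 19, 170] [363.  263.9] [ 0.5096 -0.1319]
cap [56, 360, 53, 10, 186] [ 82.5 364.2] [0.3567 0.3261]
cap [106, 0, 47, 17, 554] [132.2   6.4] [ 0.5305 -0.1345]
cap [257, 14, 41, 51, 1609] [277.7  38.6] [ 0.56   -0.0069]
cap [527, 98, 33, 12, 207] [547.8 105. ] [0.6246 0.2484]
cap [461, 116, 51, 50, 800] [483.6 139.2] [0.6549 0.1919]
cap [355, 196, 15, 18, 239] [362.1 204.5] [ 0.5036 -0.1236]
cap [302, 211, 17, 20, 283] [309.7 220.2] [0.5507 0.0071]
```

Emit:
apply_moves(
  targets=[
    [[-15,0,0],[0,0,-0.14]],
    [[-35,0,0],[0,0,-0.28]],
    [[-55,0,0],[0,0,-0.42]],
    [[-75,0,0],[0,0,-0.56]],
    [[-95,0,0],[0,0,-0.7]],
    [[-115,0,0],[0,0,-0.84]],
    [[-135,0,0],[0,0,-0.98]],
    [[-146,0,0],[0,0,-1.12]],
  ],
  hand=65,
)

```text
time_s: 15.35
tool_pos: [0.5565, -0.0068, 0.2308]
tool_rot: [-179.9, 0.0, 113.8]
force: [-0.1, 1.3, -0.3]
grip_width: 0.065
```

Emit:
apply_moves(
  targets=[
    [[0,0,-10],[0,0,-0.13]],
    [[0,0,-20],[0,0,-0.26]],
    [[0,0,-30],[0,0,-0.38]],
    [[0,0,-50],[0,0,-0.38]],
    [[0,0,-70],[0,0,-0.38]],
    [[0,0,-82],[0,0,-0.38]],
    [[0,0,-82],[0,0,-0.38]],
    [[0,0,-82],[0,0,-0.38]],
  ],
)

```text
time_s: 16.15
tool_pos: [0.5583, -0.0066, 0.1497]
tool_rot: [180.0, -0.0, 92.4]
force: [-0.3, -0.1, 1.2]
grip_width: 0.0651
```

```bash
python3 - <<'E'
from h import *
o=env.get_obs();print({k:np.round(o[k],4) for k in("qpos","tool_rot","force","tool_pos")})
w=env.read_camera("wrist");caps(w,o);q=env.read_camera("scene")
c=np.zeros((420,800,3),np.uint8);c[:,:400]=cv2.resize(w["image"][100:],(400,420));c[:400,400:]=cv2.resize(q["image"][120:280,240:400],(400,400))
cv2.imwrite("pics/w7.png",c[:,:,::-1])
E
```

```text
{'qpos': array([ 46.4925,  16.1907, -56.2285,  98.4096,  14.0151,  72.9031,
       -10.4922]), 'tool_rot': array([ 1.799909e+02, -1.930000e-02,  9.235850e+01]), 'force': array([-0.2509, -0.1459,  1.1611]), 'tool_pos': array([ 0.5583, -0.0066,  0.1497])}
cap [260, 196, 47, 46, 1588] [283.3 218.8] [ 0.56   -0.0089]
```

View pics/w7.png

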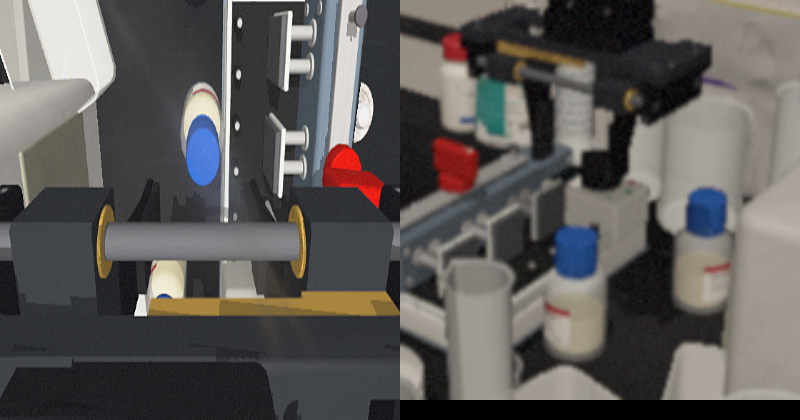

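Emit:
apply_moves(
  targets=[
    [[1,0,-20],[0,0,0]],
    [[1,0,-40],[0,0,0]],
    [[1,0,-55],[0,0,0]],
    [[1,0,-65],[0,0,0]],
    [[1,0,-72],[0,0,0]],
    [[1,0,-78],[0,0,0]],
    [[1,0,-82],[0,0,0]],
    [[1,0,-82],[0,0,0]],
  ],
)

```text
time_s: 17.05
tool_pos: [0.5591, -0.0067, 0.0672]
tool_rot: [-180.0, -0.0, 92.4]
force: [-0.3, 0.3, 0.1]
grip_width: 0.0649
```

```bash
python3 - <<'E'
from h import *
o=env.get_obs();print({k:np.round(o[k],4) for k in("force","tool_pos")})
w=env.read_camera("wrist");caps(w,o);caps(w,o,.08)
q=env.read_camera("scene");caps(q,z=.1)
E
```

```text
{'force': array([-0.3383,  0.2641,  0.1414]), 'tool_pos': array([ 0.5591, -0.0067,  0.0672])}
cap [248, 218, 68, 51, 1712] [275.6 252.8] [ 0.5559 -0.0013]
cap [248, 218, 68, 51, 1712] [275.6 252.8] [ 0.5558 -0.0133]
cap [355, 196, 15, 18, 238] [362.1 204.4] [ 0.5105 -0.1358]
cap [302, 211, 17, 20, 286] [309.6 220.2] [ 0.5582 -0.0022]
```

Close gently and check the width (38 mm means cap).

Emit:
apply_moves(
  targets=[
    [[0,0,0],[0,0,0]],
    [[0,0,0],[0,0,0]],
    [[0,0,0],[0,0,0]],
    [[0,0,0],[0,0,0]],
    [[0,0,0],[0,0,0]],
    [[0,0,0],[0,0,0]],
    [[0,0,0],[0,0,0]],
    [[0,0,0],[0,0,0]],
  ],
  hand=0,
  squeeze=25,
)

```text
time_s: 17.95
tool_pos: [0.5593, -0.0068, 0.0675]
tool_rot: [180.0, 0.0, 92.3]
force: [-0.1, -0.5, 1.0]
grip_width: 0.0371
```

Emit:
apply_moves(
  targets=[
    [[0,0,0],[0,0,0]],
    [[0,0,0],[0,0,0]],
    [[0,0,0],[0,0,0]],
    [[0,0,-4],[0,0,0]],
    [[0,0,-7],[0,0,0]],
    [[0,0,-7],[0,0,0]],
  ],
  hand=52,
)

```text
time_s: 18.55
tool_pos: [0.5586, -0.0068, 0.0596]
tool_rot: [-179.9, -0.0, 92.4]
force: [0.3, -1.1, 0.5]
grip_width: 0.0522
```

Emit:
apply_moves(
  targets=[
    [[0,0,0],[0,0,0]],
    [[0,0,0],[0,0,0]],
    [[0,0,0],[0,0,0]],
    [[0,0,0],[0,0,0]],
    [[0,0,0],[0,0,0]],
    [[0,0,0],[0,0,0]],
    [[0,0,0],[0,0,0]],
    [[0,0,0],[0,0,0]],
  ],
  hand=0,
  squeeze=50,
)

```text
time_s: 19.35
tool_pos: [0.5594, -0.0068, 0.0605]
tool_rot: [180.0, 0.0, 92.3]
force: [0.4, 0.2, 0.1]
grip_width: 0.0372
```

Emit:
apply_moves(
  targets=[
    [[0,0,20],[0,0,0]],
    [[0,0,55],[0,0,0]],
    [[0,0,95],[0,0,0]],
    [[0,0,105],[0,0,0]],
    [[12,20,105],[0,0,0]],
    [[25,40,105],[0,0,0]],
    [[38,60,105],[0,0,0]],
    [[38,60,105],[0,0,0]],
  ],
)

```text
time_s: 20.15
tool_pos: [0.5969, 0.0575, 0.1638]
tool_rot: [-179.9, -0.2, 92.6]
force: [-1.0, 0.4, -3.6]
grip_width: 0.0371
```

Emit:
apply_moves(
  targets=[
    [[0,0,-10],[0,0,0]],
    [[0,0,-20],[0,0,0]],
    [[0,0,-25],[0,0,0]],
    [[0,0,-25],[0,0,0]],
    [[0,0,-25],[0,0,0]],
  ],
)

```text
time_s: 20.65
tool_pos: [0.597, 0.0526, 0.1402]
tool_rot: [-180.0, 0.0, 92.3]
force: [0.7, 0.1, -3.1]
grip_width: 0.0372
```

```bash
python3 - <<'E'
from h import *
o=env.get_obs();print({k:np.round(o[k],4) for k in("force","tool_pos","wrist_torque","grip_width")})
p=env.read_camera("top");caps(p,z=.19);q=env.read_camera("scene");caps(q,z=.18)
c=np.zeros((420,800,3),np.uint8);c[:,:400]=cv2.resize(p["image"][100:290,200:380],(400,420));c[:400,400:]=cv2.resize(q["image"][120:280,210:370],(400,400))
cv2.imwrite("pics/w8.png",c[:,:,::-1])
E
```

```text
{'force': array([ 0.7107,  0.0738, -3.1025]), 'tool_pos': array([0.597 , 0.0526, 0.1402]), 'wrist_torque': array([-0.0272, -0.0874,  0.0085]), 'grip_width': np.float64(0.0372)}
cap [74, 160, 76, 51, 1401] [106.3 186.4] [0.6316 0.2672]
cap [357, 252, 25, 21, 410] [368.7 262. ] [ 0.5122 -0.1247]
cap [56, 360, 53, 10, 186] [ 82.5 364.2] [0.3715 0.2971]
cap [269, 181, 15, 21, 269] [275.7 190.9] [0.5989 0.058 ]
cap [355, 196, 15, 18, 237] [362.1 204.4] [ 4.341e-01 -3.000e-04]
```

View pics/w8.png

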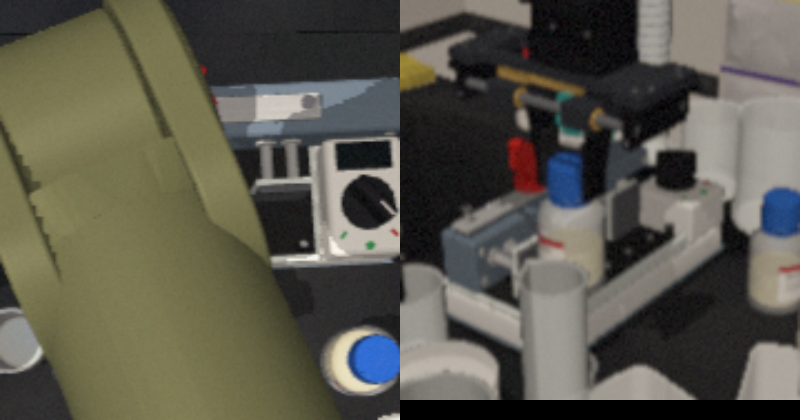

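Emit:
apply_moves(
  targets=[
    [[6,0,0],[0,0,0]],
    [[12,0.5,0],[0,0,0]],
    [[18,1,0],[0,0,0]],
    [[24,1,0],[0,0,0]],
    [[30,1,0],[0,0,0]],
    [[36,1.5,0],[0,0,0]],
    [[36,1.5,0],[0,0,0]],
    [[36,1.5,0],[0,0,0]],
  ],
)

```text
time_s: 21.55
tool_pos: [0.6328, 0.0548, 0.1401]
tool_rot: [-179.9, -0.0, 92.4]
force: [-3.3, -0.5, -2.3]
grip_width: 0.0374
```

Emit:
apply_moves(
  targets=[
    [[0,0,-6],[0,0,0]],
    [[0,0,-12],[0,0,0]],
    [[0,0,-17],[0,0,0]],
    [[0,0,-21],[0,0,0]],
    [[0,0,-24],[0,0,0]],
    [[0,0,-25],[0,0,0]],
    [[0,0,-25],[0,0,0]],
  ],
)

```text
time_s: 22.25
tool_pos: [0.6329, 0.0547, 0.1149]
tool_rot: [-180.0, -0.0, 92.4]
force: [-4.6, 1.0, -3.2]
grip_width: 0.037
```

Emit:
apply_moves(
  targets=[
    [[0,0,-1],[0,0,0]],
    [[0,0,-2],[0,0,0]],
    [[0,0,-2],[0,0,0]],
    [[0,0,-2],[0,0,0]],
  ],
)

```text
time_s: 22.65
tool_pos: [0.6334, 0.0547, 0.1144]
tool_rot: [180.0, 0.0, 92.3]
force: [-6.5, -0.6, 1.8]
grip_width: 0.037
```

Emit:
apply_moves(
  targets=[
    [[-2,0,0],[0,0,0]],
    [[-4,0,1],[0,0,0]],
    [[-4,0,1],[0,0,0]],
  ],
)

```text
time_s: 22.95
tool_pos: [0.6292, 0.0547, 0.1145]
tool_rot: [180.0, 0.0, 92.4]
force: [-3.7, 0.3, -0.9]
grip_width: 0.0366
```

Emit:
apply_moves(
  targets=[
    [[0,0,0],[0,0,0]],
    [[0,0,0],[0,0,0]],
    [[0,0,0],[0,0,0]],
    [[0,0,0],[0,0,0]],
    [[0,0,15],[0,0,0]],
    [[0,0,35],[0,0,0]],
    [[0,0,70],[0,0,0]],
    [[0,0,110],[0,0,0]],
  ],
  hand=54,
)

```text
time_s: 23.75
tool_pos: [0.6288, 0.0547, 0.2259]
tool_rot: [-180.0, -0.0, 92.4]
force: [0.5, -0.4, 0.0]
grip_width: 0.054
```

Emit:
apply_moves(
  targets=[
    [[-10,-20,0],[0,0,-0.1]],
    [[-25,-45,0],[0,0,-0.24]],
    [[-40,-70,0],[0,0,-0.38]],
    [[-58,-95,0],[0,0,-0.52]],
    [[-75,-120,0],[0,0,-0.66]],
    [[-90,-145,0],[0,0,-0.8]],
    [[-105,-170,0],[0,0,-0.94]],
    [[-112,-185,0],[0,0,-1.08]],
  ],
  hand=70,
)

```text
time_s: 24.55
tool_pos: [0.5164, -0.1326, 0.2258]
tool_rot: [179.8, 0.0, 30.0]
force: [0.8, 0.3, -0.4]
grip_width: 0.0699
```

Emit:
apply_moves(
  targets=[
    [[-5,-10,0],[0,0,-0.13]],
    [[-5,-10,0],[0,0,-0.26]],
    [[-5,-10,0],[0,0,-0.4]],
    [[-5,-10,-20],[0,0,-0.48]],
    [[-5,-10,-45],[0,0,-0.48]],
    [[-5,-10,-65],[0,0,-0.48]],
    [[-5,-10,-70],[0,0,-0.48]],
    [[-5,-10,-70],[0,0,-0.48]],
  ],
)

```text
time_s: 25.35
tool_pos: [0.5122, -0.14, 0.1548]
tool_rot: [-180.0, 0.0, 3.0]
force: [0.3, -0.5, 0.9]
grip_width: 0.0702
```

```bash
python3 - <<'E'
from h import *
o=env.get_obs();print({k:np.round(o[k],4) for k in("force","tool_pos","tool_rot","qpos")})
w=env.read_camera("wrist");caps(w,o,.08)
p=env.read_camera("top");caps(p,z=.112);q=env.read_camera("scene");caps(q,z=.1);caps(q,z=.154)
def pr(c,X):
    x=c["camera_from_world"]@np.r_[X,1];x=c["camera_matrix"]@x[:3];return np.round(x[:2]/x[2],1)
print("expected seated cap",pr(q,[.6273,.0539,.154]),pr(p,[.6273,.0539,.168]))
E
```

```text
{'force': array([ 0.2964, -0.5102,  0.8656]), 'tool_pos': array([ 0.5122, -0.14  ,  0.1548]), 'tool_rot': array([-1.799941e+02,  5.300000e-03,  3.004700e+00]), 'qpos': array([ 51.475 ,   8.5445, -42.2153, 101.9604,   6.0278,  71.7912,
       -79.3081])}
cap [273, 194, 29, 14, 149] [288.  199.1] [ 0.5184 -0.1457]
cap [262, 204, 17, 32, 108] [267.6 224. ] [ 0.4945 -0.1288]
cap [74, 160, 77, 51, 1508] [106.  186.1] [0.6448 0.2919]
cap [238, 179, 23, 24, 431] [249.2 190.2] [0.6349 0.0555]
cap [56, 360, 53, 10, 189] [ 82.7 364.2] [0.3576 0.3242]
cap [259, 190, 16, 19, 280] [266.4 198.9] [ 0.7005 -0.0176]
cap [355, 196, 15, 18, 232] [362.1 204.6] [ 0.5098 -0.1348]
cap [259, 190, 16, 19, 280] [266.4 198.9] [0.625 0.059]
cap [355, 196, 15, 18, 232] [362.1 204.6] [ 0.4584 -0.0435]
expected seated cap [267.3 197.7] [249.1 189.7]
```

Emit:
apply_moves(
  targets=[
    [[0,0,-30],[0,0,0]],
    [[0,0,-55],[0,0,0]],
    [[0,0,-70],[0,0,0]],
    [[0,0,-80],[0,0,0]],
    [[0,0,-88],[0,0,0]],
    [[0,0,-94],[0,0,0]],
    [[0,0,-94],[0,0,0]],
  ],
)

```text
time_s: 26.2
tool_pos: [0.5121, -0.1402, 0.0602]
tool_rot: [-180.0, 0.0, 3.0]
force: [-0.5, 0.2, 1.0]
grip_width: 0.0697
```

Emit:
apply_moves(
  targets=[
    [[0,0,0],[0,0,0]],
    [[0,0,0],[0,0,0]],
    [[0,0,0],[0,0,0]],
    [[0,0,0],[0,0,0]],
    [[0,0,0],[0,0,0]],
    [[0,0,0],[0,0,0]],
    [[0,0,0],[0,0,0]],
    [[0,0,0],[0,0,0]],
  ],
  hand=0,
  squeeze=50,
)

```text
time_s: 27.0
tool_pos: [0.5123, -0.1405, 0.0605]
tool_rot: [180.0, -0.0, 3.0]
force: [-0.7, -0.3, 1.3]
grip_width: 0.0373
```

Emit:
apply_moves(
  targets=[
    [[0,0,20],[0,0,0]],
    [[0,0,55],[0,0,0]],
    [[0,0,95],[0,0,0.1]],
    [[8,10,105],[0,0,0.24]],
    [[16,20,105],[0,0,0.38]],
    [[24,35,105],[0,0,0.52]],
    [[32,50,105],[0,0,0.66]],
    [[40,60,105],[0,0,0.8]],
  ],
)

```text
time_s: 27.8
tool_pos: [0.5516, -0.0785, 0.1645]
tool_rot: [-179.9, 0.0, 49.2]
force: [-0.1, -0.6, -3.5]
grip_width: 0.0367
```

Emit:
apply_moves(
  targets=[
    [[10,15,0],[0,0,0.14]],
    [[20,30,0],[0,0,0.28]],
    [[30,45,0],[0,0,0.42]],
    [[40,58,0],[0,0,0.56]],
    [[48,68,0],[0,0,0.7]],
    [[48,68,-10],[0,0,0.76]],
    [[48,68,-20],[0,0,0.76]],
    [[48,68,-25],[0,0,0.76]],
  ],
)

```text
time_s: 28.6
tool_pos: [0.5988, -0.0128, 0.1383]
tool_rot: [-179.8, -0.0, 92.2]
force: [-0.7, 0.2, -3.2]
grip_width: 0.0369
```

```bash
python3 - <<'E'
from h import *
o=env.get_obs();print({k:np.round(o[k],4) for k in("force","tool_pos","tool_rot","grip_width")})
q=env.read_camera("scene");caps(q,z=.18)
E
```

```text
{'force': array([-0.732 ,  0.1758, -3.1876]), 'tool_pos': array([ 0.5988, -0.0128,  0.1383]), 'tool_rot': array([-1.79812e+02, -8.20000e-03,  9.22425e+01]), 'grip_width': np.float64(0.0369)}
cap [289, 173, 15, 19, 244] [296.  181.7] [ 0.5953 -0.0017]
cap [258, 190, 18, 19, 286] [266.4 198.9] [0.5887 0.0957]
```

Emit:
apply_moves(
  targets=[
    [[6,0,0],[0,0,0]],
    [[12,0.5,0],[0,0,0]],
    [[18,1,0],[0,0,0]],
    [[24,1,0],[0,0,0]],
    [[30,1,0],[0,0,0]],
    [[35,1,0],[0,0,0]],
    [[35,1,0],[0,0,0]],
    [[35,1,0],[0,0,0]],
  ],
)

```text
time_s: 29.45
tool_pos: [0.6349, -0.0112, 0.1403]
tool_rot: [-180.0, -0.0, 92.4]
force: [-4.3, -1.5, -1.2]
grip_width: 0.037
```

Emit:
apply_moves(
  targets=[
    [[0,0,-6],[0,0,0]],
    [[0,0,-12],[0,0,0]],
    [[0,0,-17],[0,0,0]],
    [[0,0,-21],[0,0,0]],
    [[0,0,-24],[0,0,0]],
    [[0,0,-25],[0,0,0]],
    [[0,0,-25],[0,0,0]],
  ],
)

```text
time_s: 30.15
tool_pos: [0.6349, -0.0112, 0.115]
tool_rot: [-180.0, -0.0, 92.4]
force: [-4.5, -0.7, -3.7]
grip_width: 0.037
```

Emit:
apply_moves(
  targets=[
    [[0,0,-1],[0,0,0]],
    [[0,0,-2],[0,0,0]],
    [[0,0,-2],[0,0,0]],
    [[0,0,-2],[0,0,0]],
  ],
)

```text
time_s: 30.55
tool_pos: [0.6353, -0.0109, 0.1145]
tool_rot: [180.0, 0.0, 92.4]
force: [-5.3, 0.8, 3.0]
grip_width: 0.0372
```

Emit:
apply_moves(
  targets=[
    [[-2,0,0],[0,0,0]],
    [[-4,0,1],[0,0,0]],
    [[-4,0,1],[0,0,0]],
  ],
)

```text
time_s: 30.85
tool_pos: [0.6309, -0.0112, 0.1146]
tool_rot: [-180.0, 0.0, 92.3]
force: [-5.5, -0.1, 0.9]
grip_width: 0.0373
```

Emit:
apply_moves(
  targets=[
    [[0,0,0],[0,0,0]],
    [[0,0,0],[0,0,0]],
    [[0,0,0],[0,0,0]],
    [[0,0,0],[0,0,0]],
    [[0,0,15],[0,0,0]],
    [[0,0,35],[0,0,0]],
    [[0,0,70],[0,0,0]],
    [[0,0,110],[0,0,0]],
  ],
  hand=48,
)

```text
time_s: 31.65
tool_pos: [0.6308, -0.0113, 0.2259]
tool_rot: [-180.0, -0.0, 92.4]
force: [1.3, -0.3, 1.3]
grip_width: 0.0483
```

Emit:
apply_moves(
  targets=[
    [[10,0,0],[0,0,0.14]],
    [[20,1,0],[0,0,0.28]],
    [[30,2,0],[0,0,0.42]],
    [[40,3,0],[0,0,0.56]],
    [[50,3,0],[0,0,0.7]],
    [[60,3,0],[0,0,0.84]],
    [[70,3,0],[0,0,0.98]],
    [[73,3,0],[0,0,1.12]],
  ],
  hand=45,
)

```text
time_s: 32.45
tool_pos: [0.7053, -0.0084, 0.2254]
tool_rot: [179.9, 0.1, 156.8]
force: [-0.7, -1.0, 0.0]
grip_width: 0.0451
```

Emit:
apply_moves(
  targets=[
    [[0,0,0],[0,0,0.13]],
    [[0,0,0],[0,0,0.26]],
    [[0,0,0],[0,0,0.38]],
    [[0,0,-20],[0,0,0.38]],
    [[0,0,-45],[0,0,0.38]],
    [[0,0,-60],[0,0,0.38]],
    [[0,0,-60],[0,0,0.38]],
    [[0,0,-60],[0,0,0.38]],
  ],
)

```text
time_s: 33.25
tool_pos: [0.7045, -0.0084, 0.1653]
tool_rot: [180.0, 0.0, 178.3]
force: [0.6, 0.0, 1.5]
grip_width: 0.045
```

```bash
python3 - <<'E'
from h import *
o=env.get_obs();print({k:np.round(o[k],4) for k in("force","tool_pos","tool_rot","qpos")})
w=env.read_camera("wrist");p=env.read_camera("top");q=env.read_camera("scene");caps(p,z=.168);caps(q,z=.154)
def pr(c,X):
    x=c["camera_from_world"]@np.r_[X,1];x=c["camera_matrix"]@x[:3];return np.round(x[:2]/x[2],1)
print("exp",pr(q,[.63,-.012,.154]),pr(p,[.63,-.012,.168]))
c=np.zeros((420,800,3),np.uint8);c[:,:400]=cv2.resize(w["image"][40:340,180:380],(400,420));c[:400,400:]=cv2.resize(q["image"][130:260,220:350],(400,400))
cv2.imwrite("pics/w9.png",c[:,:,::-1])
E
```

```text
{'force': array([0.5873, 0.0498, 1.5413]), 'tool_pos': array([ 0.7045, -0.0084,  0.1653]), 'tool_rot': array([1.799765e+02, 4.200000e-02, 1.782733e+02]), 'qpos': array([ 38.9696,  41.8942, -67.0187,  74.9549,  38.0083,  86.5953,
        64.2939])}
cap [74, 159, 77, 52, 1518] [106. 186.] [0.6358 0.2745]
cap [279, 177, 22, 25, 430] [289.4 188.9] [ 0.6277 -0.0088]
cap [238, 179, 23, 24, 429] [249.2 190.2] [0.6265 0.0539]
cap [56, 360, 53, 10, 188] [ 82.3 364.1] [0.3677 0.3052]
cap [278, 179, 16, 19, 273] [285.7 188.1] [ 0.6282 -0.0059]
cap [258, 190, 17, 19, 287] [266.4 198.8] [0.6251 0.0588]
exp [286.9 186.9] [291.5 187.5]
```

View pics/w9.png

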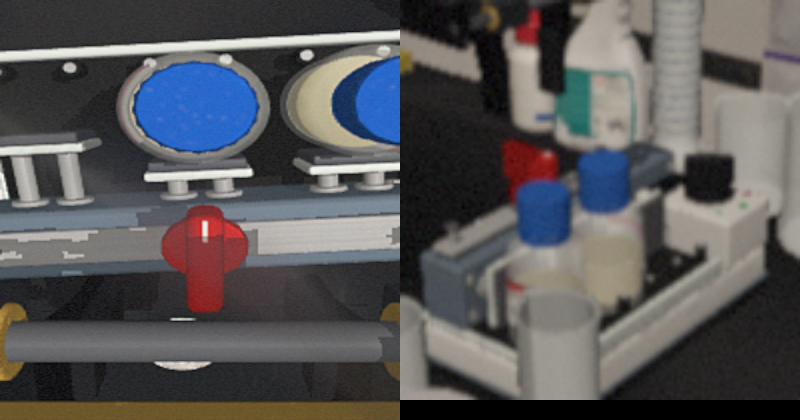

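Two bottles stand at the jaws, but the second cap reads about 2–3 mm left of place 2's centre. Before locking I'll centre it by pinching the cap across y.

Emit:
apply_moves(
  targets=[
    [[0,0,30],[0,0,0]],
    [[0,0,60],[0,0,0.03]],
    [[-35,-1,60],[0,0,0.07]],
    [[-74,-3.3,60],[0,0,0.07]],
    [[-74,-3.3,30],[0,0,0.07]],
    [[-74,-3.3,10],[0,0,0.07]],
    [[-74,-3.3,10],[0,0,0.07]],
    [[-74,-3.3,10],[0,0,0.07]],
  ],
  hand=49,
)

```text
time_s: 34.2
tool_pos: [0.6306, -0.0113, 0.1755]
tool_rot: [180.0, 0.1, -177.7]
force: [0.2, 0.1, 0.2]
grip_width: 0.0487
```

Emit:
apply_moves(
  targets=[
    [[0,0,-20],[0,0,0]],
    [[0,0,-40],[0,0,0]],
    [[0,0,-54],[0,0,0]],
    [[0,0,-58],[0,0,0]],
    [[0,0,-58],[0,0,0]],
    [[0,0,-58],[0,0,0]],
  ],
)

```text
time_s: 34.8
tool_pos: [0.6309, -0.0112, 0.1175]
tool_rot: [180.0, 0.1, -177.7]
force: [0.2, -0.1, 0.3]
grip_width: 0.0491
```

Emit:
apply_moves(
  targets=[
    [[0,0,0],[0,0,0]],
    [[0,0,0],[0,0,0]],
    [[0,0,0],[0,0,0]],
    [[0,0,0],[0,0,0]],
    [[0,0,0],[0,0,0]],
  ],
  hand=0,
  squeeze=15,
)

```text
time_s: 35.3
tool_pos: [0.6305, -0.0112, 0.1171]
tool_rot: [180.0, 0.1, -177.7]
force: [-0.7, 0.1, 3.4]
grip_width: 0.0379
```

```bash
python3 - <<'E'
from h import *
p=env.read_camera("top");q=env.read_camera("scene");caps(p,z=.168);caps(q,z=.154);print(env.get_obs()["force"],env.get_obs()["tool_pos"])
E
```

```text
cap [74, 160, 76, 51, 1505] [106.  186.2] [0.6354 0.2744]
cap [248, 179, 10, 15, 135] [252.6 185.9] [0.6331 0.0485]
cap [56, 360, 53, 10, 186] [ 82.3 364.1] [0.3677 0.3052]
cap [284, 178, 11, 20, 179] [289.3 187.5] [ 0.6241 -0.0131]
cap [259, 190, 16, 19, 284] [266.4 199. ] [0.6248 0.0592]
[-0.49164587  0.56218248  6.07531117] [ 0.63053782 -0.01121246  0.11707929]
```

Emit:
apply_moves(
  targets=[
    [[0,-0.7,0],[0,0,0]],
    [[0,-0.7,0],[0,0,0]],
  ],
)

```text
time_s: 35.6
tool_pos: [0.6305, -0.0113, 0.1171]
tool_rot: [179.9, 0.1, -177.7]
force: [-0.5, 2.4, 5.9]
grip_width: 0.0376
```

Emit:
apply_moves(
  targets=[
    [[0,0,0],[0,0,0]],
    [[0,0,0],[0,0,0]],
    [[0,0,0],[0,0,0]],
    [[0,0,10],[0,0,0]],
    [[0,0,30],[0,0,0]],
    [[0,0,60],[0,0,0]],
    [[0,0,100],[0,0,0]],
    [[0,0,108],[0,0,0]],
  ],
  hand=48,
)

```text
time_s: 36.4
tool_pos: [0.6322, -0.0113, 0.2297]
tool_rot: [180.0, 0.4, -177.7]
force: [0.1, 0.7, 0.1]
grip_width: 0.0478
```

Emit:
apply_moves(
  targets=[
    [[37,2,0],[0,0,-0.07]],
    [[74,3.5,0],[0,0,-0.07]],
    [[74,3.5,0],[0,0,-0.07]],
    [[74,3.5,-40],[0,0,-0.07]],
    [[74,3.5,-60],[0,0,-0.07]],
    [[74,3.5,-60],[0,0,-0.07]],
    [[74,3.5,-60],[0,0,-0.07]],
  ],
)

```text
time_s: 37.1
tool_pos: [0.7039, -0.0089, 0.1649]
tool_rot: [180.0, -0.0, 178.3]
force: [0.3, 0.7, 0.2]
grip_width: 0.0481
```

```bash
python3 - <<'E'
from h import *
p=env.read_camera("top");q=env.read_camera("scene");caps(p,z=.168);caps(q,z=.154);o=env.get_obs();print(o["tool_pos"],o["tool_rot"])
E
```

```text
cap [74, 160, 77, 51, 1519] [105.9 186.2] [0.6355 0.2746]
cap [238, 179, 23, 24, 430] [249.2 190.2] [0.6265 0.0538]
cap [279, 178, 23, 24, 428] [289.7 189.3] [ 0.6271 -0.0092]
cap [56, 360, 53, 10, 189] [ 82.4 364.1] [0.3677 0.305 ]
cap [278, 179, 17, 20, 280] [286.2 188.1] [ 0.6272 -0.0065]
cap [259, 190, 16, 19, 285] [266.4 198.8] [0.6252 0.0586]
[ 0.70477464 -0.00854337  0.16636132] [1.79970963e+02 1.34874284e-01 1.78281796e+02]
```

Emit:
apply_moves(
  targets=[
    [[0,0.5,-25],[0,0,0]],
    [[0,0.5,-45],[0,0,0]],
    [[0,0.5,-55],[0,0,0]],
    [[0,0.5,-60],[0,0,0]],
    [[0,0.5,-64],[0,0,0]],
    [[0,0.5,-64],[0,0,0]],
  ],
)

```text
time_s: 37.8
tool_pos: [0.7044, -0.0082, 0.1009]
tool_rot: [180.0, 0.0, 178.3]
force: [0.5, -0.3, -0.2]
grip_width: 0.048
```

Emit:
apply_moves(
  targets=[
    [[0,0,0],[0,0,0]],
    [[0,0,0],[0,0,0]],
    [[0,0,0],[0,0,0]],
    [[0,0,0],[0,0,0]],
    [[0,0,0],[0,0,0]],
    [[0,0,0],[0,0,0]],
    [[0,0,0],[0,0,0]],
    [[0,0,0],[0,0,0]],
  ],
  hand=0,
  squeeze=45,
)

```text
time_s: 38.6
tool_pos: [0.7045, -0.0079, 0.1009]
tool_rot: [180.0, 0.1, 178.3]
force: [0.7, 1.2, 3.7]
grip_width: 0.0126
```

Now clockwise, about 3.5 rad in total.

Emit:
apply_moves(
  targets=[
    [[0,0,0],[0,0,-0.13]],
    [[0,0,0],[0,0,-0.26]],
    [[0,0,0],[0,0,-0.39]],
    [[0,0,0],[0,0,-0.52]],
    [[0,0,0],[0,0,-0.65]],
    [[0,0,0],[0,0,-0.78]],
    [[0,0,0],[0,0,-0.91]],
    [[0,0,0],[0,0,-1.04]],
  ],
)

```text
time_s: 39.4
tool_pos: [0.7039, -0.0088, 0.1008]
tool_rot: [-180.0, 0.0, 118.4]
force: [-1.0, -0.6, 4.4]
grip_width: 0.0131
```

Emit:
apply_moves(
  targets=[
    [[0,0,0],[0,0,-0.13]],
    [[0,0,0],[0,0,-0.26]],
    [[0,0,0],[0,0,-0.39]],
    [[0,0,0],[0,0,-0.52]],
    [[0,0,0],[0,0,-0.65]],
    [[0,0,0],[0,0,-0.78]],
    [[0,0,0],[0,0,-0.91]],
    [[0,0,0],[0,0,-1.04]],
  ],
)

```text
time_s: 40.2
tool_pos: [0.7029, -0.0089, 0.1009]
tool_rot: [-179.9, 0.1, 58.8]
force: [-3.7, -0.4, 5.2]
grip_width: 0.0129
```

Emit:
apply_moves(
  targets=[
    [[0,0,0],[0,0,-0.13]],
    [[0,0,0],[0,0,-0.26]],
    [[0,0,0],[0,0,-0.39]],
    [[0,0,0],[0,0,-0.52]],
    [[0,0,0],[0,0,-0.65]],
    [[0,0,0],[0,0,-0.78]],
    [[0,0,0],[0,0,-0.91]],
    [[0,0,0],[0,0,-1.04]],
  ],
)

```text
time_s: 41.0
tool_pos: [0.7024, -0.008, 0.1009]
tool_rot: [180.0, 0.2, -0.7]
force: [-5.4, 0.7, 6.0]
grip_width: 0.0127
```

```bash
python3 - <<'E'
from h import *
o=env.get_obs();print({k:np.round(o[k],3) for k in("qpos","tool_rot","force","wrist_torque","grip_width","tool_pos")})
E
```

```text
{'qpos': array([  20.443,   31.324,  -31.402,   80.169,   16.424,   73.265,
       -102.752]), 'tool_rot': array([179.979,   0.204,  -0.744]), 'force': array([-5.446,  0.678,  6.03 ]), 'wrist_torque': array([0.087, 1.15 , 0.145]), 'grip_width': np.float64(0.013), 'tool_pos': array([ 0.702, -0.008,  0.101])}
```

Emit:
apply_moves(
  targets=[
    [[-0.5,0,0],[0,0,-0.08]],
    [[-1,0,0],[0,0,-0.16]],
    [[-1,0,0],[0,0,-0.24]],
    [[-1,0,0],[0,0,-0.32]],
    [[-1,0,0],[0,0,-0.38]],
    [[-1,0,0],[0,0,-0.42]],
    [[-1,0,0],[0,0,-0.45]],
    [[-1,0,0],[0,0,-0.45]],
  ],
)

```text
time_s: 41.8
tool_pos: [0.7025, -0.0075, 0.1008]
tool_rot: [180.0, 0.1, -26.1]
force: [-4.1, -0.5, 5.9]
grip_width: 0.0132
```

```bash
python3 - <<'E'
from h import *
o=env.get_obs();print({k:np.round(o[k],3) for k in("qpos","tool_rot","force","wrist_torque","grip_width","tool_pos")})
E
```

```text
{'qpos': array([  17.376,   30.296,  -26.812,   80.448,   13.804,   72.573,
       -126.555]), 'tool_rot': array([ 1.79956e+02,  5.90000e-02, -2.61300e+01]), 'force': array([-4.145, -0.492,  5.939]), 'wrist_torque': array([0.173, 0.609, 0.857]), 'grip_width': np.float64(0.013), 'tool_pos': array([ 0.702, -0.008,  0.101])}
```

Emit:
apply_moves(
  targets=[
    [[0,0,0],[0,0,0]],
    [[0,0,0],[0,0,0]],
    [[0,0,0],[0,0,0]],
    [[0,0,0],[0,0,0]],
    [[0,0,15],[0,0,0]],
    [[0,0,50],[0,0,0]],
    [[0,0,95],[0,0,0]],
    [[0,0,125],[0,0,0.1]],
  ],
  hand=45,
)

```text
time_s: 42.6
tool_pos: [0.7038, -0.008, 0.229]
tool_rot: [-179.9, -0.1, -20.4]
force: [1.8, 0.6, -0.1]
grip_width: 0.0449
```

Emit:
apply_moves(
  targets=[
    [[-9,-17,0],[0,0,0.14]],
    [[-18,-34,0],[0,0,0.28]],
    [[-27,-51,0],[0,0,0.42]],
    [[-36,-68,0],[0,0,0.56]],
    [[-45,-85,0],[0,0,0.7]],
    [[-54,-102,0],[0,0,0.84]],
    [[-63,-119,0],[0,0,0.98]],
    [[-71,-134,0],[0,0,1.1]],
  ],
)

```text
time_s: 43.4
tool_pos: [0.6315, -0.1433, 0.2256]
tool_rot: [-180.0, 0.0, 42.8]
force: [0.0, 0.2, -0.2]
grip_width: 0.045
```

Emit:
apply_moves(
  targets=[
    [[0,0,0],[0,0,0]],
    [[0,0,0],[0,0,0]],
    [[0,0,0],[0,0,0]],
  ],
)

```text
time_s: 43.7
tool_pos: [0.6327, -0.1405, 0.2256]
tool_rot: [-180.0, -0.1, 42.5]
force: [-0.2, 0.4, -0.5]
grip_width: 0.045
```

```bash
python3 - <<'E'
from h import *
o=env.get_obs();w=env.read_camera("wrist");print({k:np.round(o[k],3) for k in("qpos","tool_rot","tool_pos")})
for r in env.regions_of(w,"run_knob"):
    if r["conf"]>.4:
        u=cen(r["region"]);print(r["conf"],r["rect"],u,[at(w,u,z,o) for z in(.115-.027,.115)])
q=env.read_camera("scene");p=env.read_camera("top")
for r in env.regions_of(p,"lock_knob")[:1]: print(r["conf"],r["rect"])
c=np.zeros((450,800,3),np.uint8);c[:420,:500]=cv2.resize(w["image"][60:270,160:410],(500,420));c[:450,500:]=cv2.resize(p["image"][110:230,230:310],(300,450))
cv2.imwrite("pics/w10.png",c[:,:,::-1])
E
```

```text
{'qpos': array([ 38.2  ,  21.288, -37.117,  79.807,  12.694,  83.079, -46.045]), 'tool_rot': array([-1.79979e+02, -5.70000e-02,  4.24920e+01]), 'tool_pos': array([ 0.633, -0.141,  0.226])}
0.82 [262.1, 170.8, 301.7, 217.3] (np.float64(283.82039573820396), np.float64(192.52815829528157)) [array([ 0.63244261, -0.14456187]), array([ 0.63687366, -0.14020378])]
0.74 [235.4, 168.1, 260.0, 178.4]
```

View pics/w10.png

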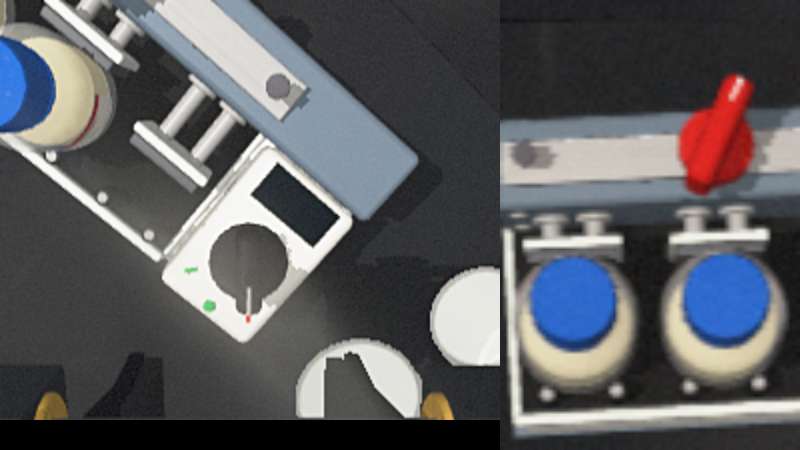

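Emit:
apply_moves(
  targets=[
    [[-0.7,-3,-40],[0,0,0]],
    [[-0.7,-3,-80],[0,0,0]],
    [[-0.7,-3,-115],[0,0,0]],
    [[-0.7,-3,-130],[0,0,0]],
    [[-0.7,-3,-138],[0,0,0]],
    [[-0.7,-3,-144],[0,0,0]],
    [[-0.7,-3,-148],[0,0,0]],
    [[-0.7,-3,-148],[0,0,0]],
  ],
)

```text
time_s: 44.75
tool_pos: [0.6321, -0.1453, 0.0782]
tool_rot: [179.9, -0.0, 42.5]
force: [0.5, 0.0, -0.4]
grip_width: 0.0449
```

Emit:
apply_moves(
  targets=[
    [[0,0,0],[0,0,0]],
    [[0,0,0],[0,0,0]],
    [[0,0,0],[0,0,0]],
    [[0,0,0],[0,0,0]],
    [[0,0,0],[0,0,0]],
    [[0,0,0],[0,0,0]],
    [[0,0,0],[0,0,0]],
    [[0,0,0],[0,0,0]],
  ],
  hand=0,
  squeeze=30,
)

```text
time_s: 45.55
tool_pos: [0.6313, -0.1451, 0.0775]
tool_rot: [-180.0, 0.0, 42.5]
force: [-1.0, 1.0, 2.5]
grip_width: 0.0128
```

Emit:
apply_moves(
  targets=[
    [[0,0,0],[0,0,0]],
    [[0,0,0],[0,0,0]],
  ],
)

```text
time_s: 45.75
tool_pos: [0.6313, -0.1451, 0.0775]
tool_rot: [-180.0, 0.0, 42.5]
force: [-1.6, 1.9, 3.5]
grip_width: 0.0125
```

Emit:
apply_moves(
  targets=[
    [[0,0.5,0],[0,0,-0.12]],
    [[-0.5,1,0],[0,0,-0.25]],
    [[-0.5,1,0],[0,0,-0.38]],
    [[-0.5,1,0],[0,0,-0.51]],
    [[-0.5,1,0],[0,0,-0.64]],
    [[-0.5,1,0],[0,0,-0.77]],
    [[-0.5,1,0],[0,0,-0.9]],
    [[-0.5,1,0],[0,0,-1.03]],
  ],
)

```text
time_s: 46.55
tool_pos: [0.6302, -0.1405, 0.0776]
tool_rot: [-179.8, 0.2, -16.7]
force: [-4.1, 6.5, 4.7]
grip_width: 0.0126
```

Emit:
apply_moves(
  targets=[
    [[0,0,0],[0,0,-0.12]],
    [[0,0,0],[0,0,-0.24]],
    [[0,0,0],[0,0,-0.34]],
    [[0,0,0],[0,0,-0.39]],
    [[0,0,0],[0,0,-0.39]],
  ],
)

```text
time_s: 47.05
tool_pos: [0.631, -0.1389, 0.0775]
tool_rot: [-179.8, 0.2, -38.6]
force: [-3.3, 7.2, 4.2]
grip_width: 0.0129
```

```bash
python3 - <<'E'
from h import *
o=env.get_obs();print({k:np.round(o[k],3) for k in("qpos","tool_rot","force","wrist_torque","grip_width","tool_pos")})
E
```

```text
{'qpos': array([  27.077,   23.963,  -21.461,   90.991,    8.992,   66.887,
       -124.885]), 'tool_rot': array([-179.808,    0.225,  -38.633]), 'force': array([-3.282,  7.173,  4.154]), 'wrist_torque': array([1.663, 0.647, 0.461]), 'grip_width': np.float64(0.013), 'tool_pos': array([ 0.631, -0.139,  0.077])}
```

Emit:
apply_moves(
  targets=[
    [[0,0,0],[0,0,0]],
    [[0,0,0],[0,0,0]],
    [[0,0,0],[0,0,0]],
    [[0,0,0],[0,0,0]],
    [[0,0,15],[0,0,0]],
    [[0,0,50],[0,0,0]],
    [[0,0,95],[0,0,0]],
    [[0,0,140],[0,0,0]],
  ],
  hand=45,
)

```text
time_s: 47.85
tool_pos: [0.6307, -0.1446, 0.2199]
tool_rot: [180.0, -0.0, -38.9]
force: [0.7, -0.5, -0.4]
grip_width: 0.0448
```

Emit:
apply_moves(
  targets=[
    [[-20,-30,20],[0,0,0]],
    [[-40,-60,40],[0,0,0]],
    [[-60,-90,40],[0,0,0]],
    [[-80,-120,40],[0,0,0]],
    [[-90,-135,40],[0,0,0]],
    [[-90,-135,40],[0,0,0]],
  ],
)

```text
time_s: 48.45
tool_pos: [0.5389, -0.2836, 0.2588]
tool_rot: [179.9, -0.1, -39.3]
force: [0.4, 0.7, 0.1]
grip_width: 0.045
```

```bash
python3 - <<'E'
from h import *
o=env.get_obs();p=env.read_camera("top");q=env.read_camera("scene");caps(p,z=.168);caps(q,z=.154)
im=p["image"];hs=cv2.cvtColor(im,cv2.COLOR_RGB2HSV)
for t in("lock_knob","run_knob","beaker","petri_stack","bottle_1"):
    for r in env.regions_of(p,t):
        if r["conf"]>.5:
            g=r["region"].astype(np.uint8);print(t,round(r["conf"],2),np.round(r["rect"]),cv2.minAreaRect(np.argwhere(g)[:,::-1].astype(np.float32)))
# pointer line on the selector: bright pixels inside its region
r=env.regions_of(p,"run_knob")[0];l,t_,R_,b=[int(round(x)) for x in r["rect"]]
g=im[t_-2:b+8,l-4:R_+4].astype(int);print(l-4,t_-2)
for row in g.mean(2).astype(int): print(" ".join(f"{v:3d}" for v in row))
a=(hs[...,1]>110)&(hs[...,2]>60);a[:170]=0;a[225:]=0;a[:,:340]=0;a[:,390:]=0
for v,u in np.argwhere(a): print((u,v),hs[v,u,0],end=" ")
E
```

```text
cap [74, 160, 76, 51, 1499] [106.1 186.4] [0.6352 0.2744]
cap [238, 179, 23, 24, 430] [249.2 190.2] [0.6266 0.0538]
cap [279, 178, 23, 24, 431] [289.7 189.3] [ 0.6271 -0.0093]
cap [56, 360, 51, 10, 185] [ 82.4 364.1] [0.3677 0.305 ]
cap [278, 179, 17, 20, 277] [286.1 188.3] [ 0.6269 -0.0057]
cap [259, 188, 16, 21, 290] [266.5 198.7] [0.6256 0.0582]
lock_knob 0.92 [275. 130. 297. 161.] ((286.5, 146.0), (32.0, 19.0), 90.0)
beaker 0.78 [189. 237. 224. 270.] ((205.0, 253.5), (29.0, 32.0), 90.0)
petri_stack 0.71 [143. 185. 202. 237.] ((172.0, 210.5), (53.0, 54.0), 90.0)
bottle_1 0.78 [271. 176. 304. 213.] ((288.5, 194.5), (35.0, 33.0), 90.0)
bottle_1 0.73 [233. 179. 265. 215.] ((249.5, 196.0), (36.0, 33.0), 90.0)Traceback (most recent call last):
  File "<stdin>", line 9, in <module>
IndexError: list index out of range
```

Emit:
apply_moves(
  targets=[
    [[-20,-40,0],[0,0,0]],
    [[-40,-80,0],[0,0,0]],
    [[-65,-120,0],[0,0,0]],
    [[-95,-155,0],[0,0,0]],
    [[-125,-190,0],[0,0,0]],
    [[-150,-220,0],[0,0,0]],
    [[-150,-220,0],[0,0,0]],
  ],
)

```text
time_s: 49.55
tool_pos: [0.3844, -0.5053, 0.2568]
tool_rot: [179.7, 0.1, -39.5]
force: [-0.5, 0.3, 0.1]
grip_width: 0.045
```

```bash
python3 - <<'E'
from h import *
p=env.read_camera("top");im=p["image"]
for t in("run_knob",):
    for r in env.regions_of(p,t): print(t,round(r["conf"],2),np.round(r["rect"]))
g=im[176:218,342:388].astype(int)
print("mean; G marks green-ish R red-ish")
for row in g:
    print("".join("G" if v[1]>v[0]+40 else "R" if v[0]>v[1]+40 else "#" if v.mean()<70 else "+" if v.mean()<140 else "." for v in row))
hs=cv2.cvtColor(im,cv2.COLOR_RGB2HSV);m=((hs[...,0]<8)|(hs[...,0]>172))&(hs[...,1]>150)&(hs[...,2]>60)
for row in m[125:166,270:302]: print("".join("#" if v else "." for v in row))
E
```

```text
run_knob 0.58 [355. 180. 380. 204.]
mean; G marks green-ish R red-ish
..........###+++++++++.................+######
.......................................+######
...............................+.......+######
.............................+###+.....+######
.++................++##############....+######
.+++.............+#################+...+######
.+++............+###################...+######
.+++...........+####################...+######
.+++..........+####################....+######
.+++.........+####################+.....######
.++..........#####################+.....######
............+#####################+.....+#####
............#######################.....+#####
............#######################+....+#####
............#######################+....+#####
............############+..########+....+#####
............###########+..#########+....+#####
............###########..+#########+.....#####
............+#########...##########+.....#####
.............########+..###########......#####
.............#######+..###########+......#####
.............+######..+###########+......##
[... 1596 characters left out ...]
##.....
........###################.....
........###################.....
........###################.....
........###################.....
........###################.....
........###################.....
........###################.....
.........##################.....
.........#################......
..........################......
..........###############.......
..........##############........
.........##############.........
..........###########...........
..........########..............
...........#####................
.............##.................
................................
................................
................................
................................
```

```bash
python3 -c "
from cell import env
print(env.sign_off())"
```

```text
the job is handed in; nothing more can be done
None
```

The job is handed in at about 50 s of the 210 s. Two bottles were present; both are clamped, the jaws are locked and the selector is at run.

- **Unlocking:** I turned the red wing knob anticlockwise about 192° in one grip. A first try closed just above the wing and turned nothing. The height the robot reported for its fingertips looked about 25 mm lower than the cameras showed, so I worked from contact and relative lifts after that.
- **Bottles:** One bottle had been knocked towards the shaker, so I re-measured before picking it up. They went into the left and middle places. The last pictures show both upright and against their posts. The two caches of cap positions agree to about 1–3 mm with the places; the top camera put the middle cap about 3 mm off sideways. Pinching that cap to centre it moved it only 0.4 mm, so I took the offset to be a viewing effect.
- **Locking:** I turned the wing clockwise about 204°. At the end the wrist torque rose to 0.86 N m, well above the 0.2 the knob needs when tight, so I took it as the end stop.
- **Selector:** I turned it 1.4 rad clockwise until the torque rose at the end stop. After release, its white pointer faced the green mark at the far end from the red one.
- **Bystanders:** The top camera finds the beaker and petri dishes where they were at the start. The arm was clear of everything at hand-in.

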